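# Clear the ink table: jars in the tub, pails on their hooks

## Task

Clear up the ink table: stand all the ink jars upright on the floor of the white storage tub, then lower its teal lid gently until it is fully closed. Hang the two brush pails by their handles on the two hooks, one pail on each hook, so that they hang free and come to rest. Do not knock over or shove aside the white bowl or the green glass muller.

Things in the scene. Friction and masses are not known exactly. Their poses are not given: they have to be found in the camera images.
- jar1: squat ink jar, black glass with paper label and white cap, 160 g: body 54 mm diameter and 44 mm high, cap 46 mm diameter and 14 mm high, 58 mm high overall. Origin at the centre of its underside, z up. There are 3 or 4 jars (jar1 to jar4); the others are absent
- jar2: squat ink jar, black glass with paper label and white cap, 160 g: body 54 mm diameter and 44 mm high, cap 46 mm diameter and 14 mm high, 58 mm high overall. Origin at the centre of its underside, z up. There are 3 or 4 jars (jar1 to jar4); the others are absent
- jar3: squat ink jar, black glass with paper label and white cap, 160 g: body 54 mm diameter and 44 mm high, cap 46 mm diameter and 14 mm high, 58 mm high overall. Origin at the centre of its underside, z up. There are 3 or 4 jars (jar1 to jar4); the others are absent
- jar4: squat ink jar, black glass with paper label and white cap, 160 g: body 54 mm diameter and 44 mm high, cap 46 mm diameter and 14 mm high, 58 mm high overall. Origin at the centre of its underside, z up. There are 3 or 4 jars (jar1 to jar4); the others are absent
- pail1: red brush pail, empty, 220 g: tapered round body 104 mm across the rim, 75 mm high. Stiff arch handle (does not swing) of round 10 mm steel bar: legs at y = -54 and +54 mm up to a straight level top bar along the pail's y axis, centre line 150 mm above the underside (75 mm above the rim). Origin at the centre of the underside, z up
- pail2: yellow brush pail, empty, 220 g: tapered round body 104 mm across the rim, 75 mm high. Stiff arch handle (does not swing) of round 10 mm steel bar: legs at y = -54 and +54 mm up to a straight level top bar along the pail's y axis, centre line 150 mm above the underside (75 mm above the rim). Origin at the centre of the underside, z up
- pail1_bar (a point): middle of the centre line of the red pail's handle bar
- pail2_bar (a point): middle of the centre line of the yellow pail's handle bar
- hookA: fixed hook stand: base x -30..120, y +-50, 8 mm thick; post 16 mm thick at x = 88, 248 high; arm at 239 height from the post to a brass strap hook 12 wide (y): a right-angled V notch open upwards, lowest inside at x = 0, 223 high, lips at x = -18 and +18, 241 high (all mm). A hung bar lies along the stand's y axis. Origin on the table under the notch; the hook points to -x; z up
- hookB: fixed hook stand: base x -30..120, y +-50, 8 mm thick; post 16 mm thick at x = 88, 248 high; arm at 239 height from the post to a brass strap hook 12 wide (y): a right-angled V notch open upwards, lowest inside at x = 0, 223 high, lips at x = -18 and +18, 241 high (all mm). A hung bar lies along the stand's y axis. Origin on the table under the notch; the hook points to -x; z up
- hookA_seat (a point): where the middle of a hung handle bar's centre line lies on hook A: in the notch, 230 mm above the table
- hookB_seat (a point): the same on hook B
- tub: fixed white open-topped storage tub, outside 220 mm (x) by 240 mm (y) by 72 mm high, walls and floor 5 mm thick. Origin at the centre of its underside, z up; the lid is hinged along its +x rim
- lid (a joint): angle of the tub's teal lid, rad: 0 is closed, flat on the rim; about 1.6 is open, standing upright; grows as it opens (limit 1.8). The hinge is stiff: the lid stays where it is left and has to be pushed all the way. The lid is a flat plate 228 mm by 248 mm, 8 mm thick, 250 g, without a knob
- lid_hinge (a point): middle of the hinge line, at the lid's underside, 110 mm to +x of the tub's centre and 72 mm above its underside; the hinge line runs along the tub's y axis
- lid_edge (a point): middle of the lid's free edge, 224 mm from the hinge line, at half its thickness
- bowl: bystander: white bowl 80 mm across, 45 mm high; origin under its centre
- muller: bystander: green glass muller, 52 mm across, 68 mm high; origin under its centre
There are look-alikes about, which are no part of the job. Leave any purple or yellow look-alike of the jar2 alone.

How it is judged:
By the outcome, as a careful person would: the job done as asked, in the order asked, and still so for the second after the job is handed in, with the robot touching nothing.
Of jar1, jar2, jar3, jar4 only 3 to 4 are there at a start; the rules pass over those that are not, and their reading is None.
At some moment in a run one of jar1, jar2, jar3, jar4 may be knocked a few centimetres aside while the robot is not near it.
It also fails if it takes over 210 s, if anything falls off the work surface, if the arm or the gripper's body presses on something with over 40 N, if the wrist force passes 120 N, or if a joint passes its speed limit or range.

## Robot

A 6-joint arm with a two-finger parallel gripper is mounted at the origin on the work surface. World frame = base frame: x ahead of the robot, y to its left, z up, the work surface at z = 0. Lengths are in m, angles in degrees, forces in N, time in s.
With the tool pointing down it reaches from about 0.3 to 0.875 m from the base axis. Payload 4.2 kg.
Tool frame: the origin (TCP) lies at the very end of the fingers, on their centre line; the grasp point (between the pads) lies 19 mm behind it (arm.hold_point_z is the distance from the TCP to the grasp point, in m); z points along the fingers, y is the line along which they close (so a half turn about z gives the same grasp; the last joint's range is limited). The gripper opens to 85 mm and grips with 20 to 120 N. Pads are 22 mm wide; open, the fingers measure 114 mm over their backs; the gripper's body (76 mm by 85 mm) begins 54 mm behind the grasp point. The pads swing forward as they close: fully open they stand 13 mm farther back than shut.
Start: joints at [65.489, 18.312, 89.639, -0, 72.044, -1.146], TCP at [0.228, 0.528, 0.231] pointing down, gripper open.
Joint ranges: [-177.97, 177.97], [-48.28, 115.42], [12.27, 149.76], [-77.06, 257.06], [2.81, 150.46], [-146.56, 146.56]. Speed limits (degrees/s): [147.25, 147.25, 180, 180, 180, 180].

## Interface

Orientations are given as [roll, pitch, yaw] about the fixed x, y, z axes, in that order (R = Rz(yaw) Ry(pitch) Rx(roll)).
In Python, from workcell import monitor, get_image, arm, finder gives the robot as it stands.
- The arm moves only by the tool arm_command, never from a script. Its argument "steps" is a list of rows, each a list of 6 numbers: the shift along the tool's x, y, z in m, then the turn, a rotation vector about the tool's x, y, z in degrees. A call has 1 to 8 rows; each row is the pose to reach, as a shift and turn from the pose commanded when the call began, along the tool's axes at that moment; what a row does not reach only later rows make up. A row lasts 1/12 s, in which the tool goes at most 41.7 mm and 7.16 degrees, less where a joint would pass 70% of its speed; a pose out of reach is approached as far as the arm can. A call with a gripper value outside its range is refused whole. "claw" is the closure, from -1 (fully open) to 1 (shut), set as the call begins (left out, the last holds). The fingers move at their own pace and stop on an object; "squeeze" is the grip in N (left out, the last holds). Time passes only in rows, so rows that repeat a pose let the fingers close. It gives the time, the measured TCP pose, the force, the opening and the grip force at its end, in the units of the state.
- monitor.get_obs(): the state, without advancing time (a new reading comes with each control period).
- get_image(name): name is "scene" or "top"; returns a dict with "frame" (400x640x3 uint8, red, green, blue), "intrinsics" (3x3 intrinsics, pixels), "k1" (the pictures are not rectified: a ray, as slopes to the right and down, at radius r is drawn at 1 + k1 r^2 times it, then the intrinsics apply), "eye" and "rotation" of the camera in the world. Camera axes: x right, y down, z forward; pixel columns grow to the right and rows downward; lengths in m; the calibration is good to about 2 mm. A picture is of the moment at which its call begins. There is no depth.
- arm.hand_in(): hands the job in; it is judged then, once.
Trained networks look in a picture, given as the dict that the camera call returned (one of the last four; its "shot" number tells which), for a name from the list of things; names that differ only in an ending like _2 or _b are one class to them, and where a whole thing is asked for, a point or a joint stands for the part that bears it (a point fixed in the world has none). Each returns a list of dicts, best first, with "conf" (0 to 1); they miss things now and then, are a little off and sometimes report something else, mostly with a low value. They report only what shows in the picture. A call takes as long as a camera call. They do not tell look-alikes from the thing itself.
- finder.search_frame(picture, thing): "location" ([column, row] in pixels, amid what is visible of it).
The state is a dict: "clock": time; "qpos": joint angles; "qd": joint speeds; "tau": joint torques, N m; "position": TCP position; "orientation": TCP orientation; "wrist_force": force on the tool from outside, world axes, zero at the start; "moment": the same for the moment, N m; "width": finger opening in m; "grasp_force": force on a finger pad.
Only numpy, scipy, OpenCV 4.12 (cv2) and the standard library are available. Lean on these libraries where they do the work, as an engineer would, in place of code of your own. Each camera call takes 0.05 s, during which the arm holds its last target. There are 200 camera calls.

## Working session

There is one attempt and no reset: what is moved stays moved. The work goes in short steps, Python scripts to look and compute and a tool call to move; the robot and the scene stay as the last step left them, time stands still between calls to the robot, and variables do not carry over. Pictures are saved under pics/ and viewed, at most 14 in all, crops included, and the job is handed in when it is done.

Besides the shell and the picture viewer there is one more tool, called as a command line: name --pt "numbers of a row" for each row, then --argument value for the rest. arm_command: Moves the arm, as the interface text tells. Its arguments: {"type":"object","properties":{"steps":{"type":"array","items":{"type":"array","items":{"type":"number"}}},"claw":{"type":"number"},"squeeze":{"type":"number"}},"required":["steps"]}

```bash
mkdir -p pics; ls
cat > h.py <<'E'
import numpy as np, cv2
from workcell import monitor, get_image, arm, finder
def shot(n,name):
    p=get_image(n); cv2.imwrite(f'pics/{name}.png',p['frame'][:,:,::-1]); return p
def ray(p,uv):
    K=np.array(p['intrinsics']); k=p['k1']
    d=np.array([(uv[0]-K[0,2])/K[0,0],(uv[1]-K[1,2])/K[1,1]]); s=d.copy()
    for _ in range(20): s=d/(1+k*(s@s))
    return np.array(p['rotation'])@np.array([s[0],s[1],1.])
def at_z(p,uv,z):
    r=ray(p,uv); e=np.array(p['eye']); return e+r*(z-e[2])/r[2]
def proj(p,X):
    c=np.array(p['rotation']).T@(np.array(X,float)-np.array(p['eye'])); s=c[:2]/c[2]; s=s*(1+p['k1']*(s@s))
    K=np.array(p['intrinsics']); return np.array([K[0,0]*s[0]+K[0,2],K[1,1]*s[1]+K[1,2]])
def tri(p,a,q,b):
    A=[];B=[]
    for c,u in((p,a),(q,b)):
        r=ray(c,u); r/=np.linalg.norm(r); M=np.eye(3)-np.outer(r,r); A.append(M);B.append(M@np.array(c['eye']))
    return np.linalg.solve(sum(A),sum(B))
E
python3 - <<'E'
from h import *
np.set_printoptions(precision=3,suppress=True)
P={n:shot(n,n+'0') for n in('scene','top')}
for n,p in P.items():
    print(n,p['eye'],np.array(p['rotation']).tolist(),np.array(p['intrinsics']).tolist(),p['k1'])
    for t in('jar1','pail1','pail2','hookA','tub','lid','bowl','muller'):
        print(t,[(np.round(d['location']).tolist(),round(d['conf'],2)) for d in finder.search_frame(p,t)])
print(monitor.get_obs())
E
```

```text
pics
scene [0.952 0.426 0.978] [-145.90239284668806, -0.8305215087586372, 139.09644281786817] [[397.79922651218857, 0.0, 321.40170824422637], [0.0, 397.79922651218857, 204.1410005456601], [0.0, 0.0, 1.0]] -0.024415376029317065
jar1 [([273.0, 236.0], 0.89), ([356.0, 198.0], 0.88), ([286.0, 328.0], 0.85), ([329.0, 212.0], 0.84), ([314.0, 239.0], 0.81), ([225.0, 220.0], 0.74), ([287.0, 275.0], 0.63)]
pail1 [([396.0, 227.0], 0.97), ([464.0, 253.0], 0.93), ([357.0, 198.0], 0.36)]
pail2 [([396.0, 227.0], 0.97), ([464.0, 253.0], 0.93), ([357.0, 198.0], 0.36)]
hookA []
tub [([273.0, 143.0], 0.73)]
lid [([231.0, 123.0], 0.71)]
bowl [([395.0, 314.0], 0.72), ([252.0, 204.0], 0.18)]
muller [([253.0, 205.0], 0.67)]
top [0.402 0.025 1.301] [-171.13825896828536, 0.09621241582537834, -90.86995843667182] [[427.9026052352643, 0.0, 321.233190662125], [0.0, 427.9026052352643, 206.86630713179676], [0.0, 0.0, 1.0]] -0.07260801705734596
jar1 [([332.0, 268.0], 0.85), ([276.0, 140.0], 0.82), ([346.0, 178.0], 0.72), ([333.0, 232.0], 0.7), ([314.0, 169.0], 0.64), ([388.0, 154.0], 0.53), ([323.0, 204.0], 0.5)]
pail1 [([217.0, 295.0], 0.8), ([278.0, 266.0], 0.57)]
pail2 [([217.0, 295.0], 0.8), ([278.0, 266.0], 0.57)]
hookA [([257.0, 186.0], 0.59)]
tub [([445.0, 226.0], 0.85)]
lid [([462.0, 195.0], 0.77)]
bowl [([226.0, 207.0], 0.88), ([179.0, 234.0], 0.38)]
muller [([389.0, 186.0], 0.75), ([347.0, 175.0], 0.23)]
{'clock': 0.9, 'qpos': array([65.491, 18.311, 89.637,  0.001, 72.045, -1.146]), 'qd': array([-0.017,  0.058, -0.136,  0.001,  0.128, -0.027]), 'tau': array([  0.   , -41.54 , -23.442,  -0.   ,   0.   ,   0.   ]), 'position': array([0.228, 0.528, 0.231]), 'orientation': array([179.994,  -0.001, 156.637]), 'wrist_force': array([ 0.108,  0.659, -0.051]), 'moment': array([ 0.001, -0.025,  0.021]), 'grasp_force': 0.0, 'width': 0.08504338233867545}
```

Run:
```python
s=open('h.py').read()
s=s.replace("p=get_image(n); ","p=dict(get_image(n)); p['raw']=p['rotation']; p['R']=R3.from_euler('xyz',np.ravel(p['rotation']),degrees=True).as_matrix(); ").replace("np.array(p['rotation'])","p['R']").replace("from workcell","from scipy.spatial.transform import Rotation as R3\nfrom workcell",1)
s+='''
def up(a,b):
    i=cv2.imread(f'pics/{a}.png'); cv2.imwrite(f'pics/{b}.png',cv2.resize(i,(800,500),interpolation=cv2.INTER_CUBIC))
'''
open('h.py','w').write(s)
from h import *
up('scene0','scene0u');up('top0','top0u')
p=shot('top','t1'); o=monitor.get_obs(); print(p['R']); print(proj(p,o['position']),at_z(p,[332,268],0))
```

```text
[[-1.51830343e-02 -9.87945132e-01  1.54058081e-01]
 [-9.99883321e-01  1.52604703e-02 -6.79973108e-04]
 [-1.67922265e-03 -1.54050429e-01 -9.88061560e-01]]
[119.28276963 346.47482837] [ 0.41819698 -0.00584704  0.        ]
```

View pics/scene0u.png

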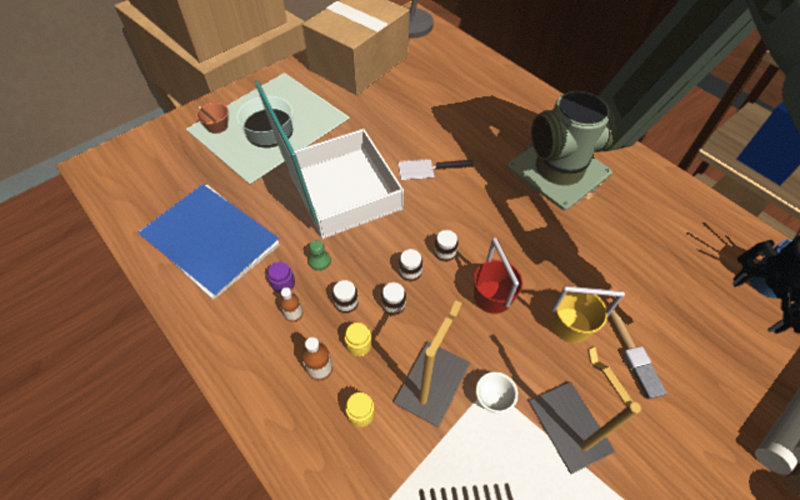

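View pics/top0u.png

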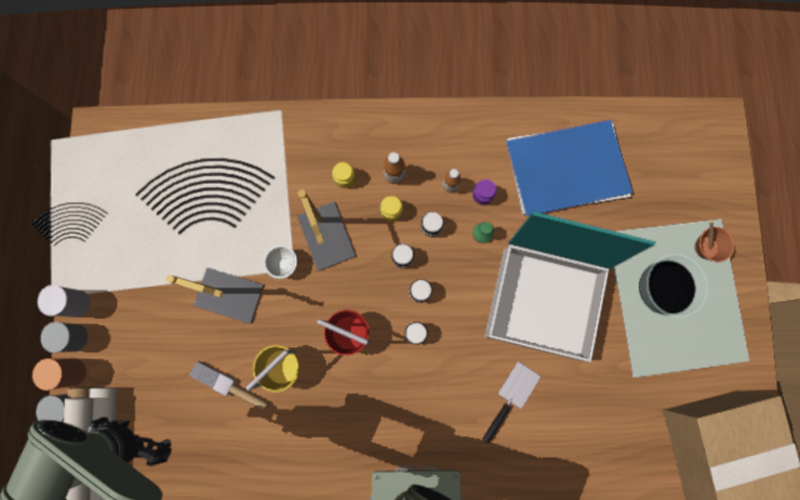

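Run:
```python
from h import *
def crop(a,x,y,w,h,s,b):
    i=cv2.imread(f'pics/{a}.png')[y:y+h,x:x+w]; cv2.imwrite(f'pics/{b}.png',cv2.resize(i,None,fx=s,fy=s,interpolation=cv2.INTER_CUBIC))
crop('top0',130,145,200,150,4,'topc'); crop('scene0',300,185,220,165,3.6,'scenec')
crop('top0',300,155,200,150,4,'topd')
```

```text
(no output)
```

View pics/topc.png

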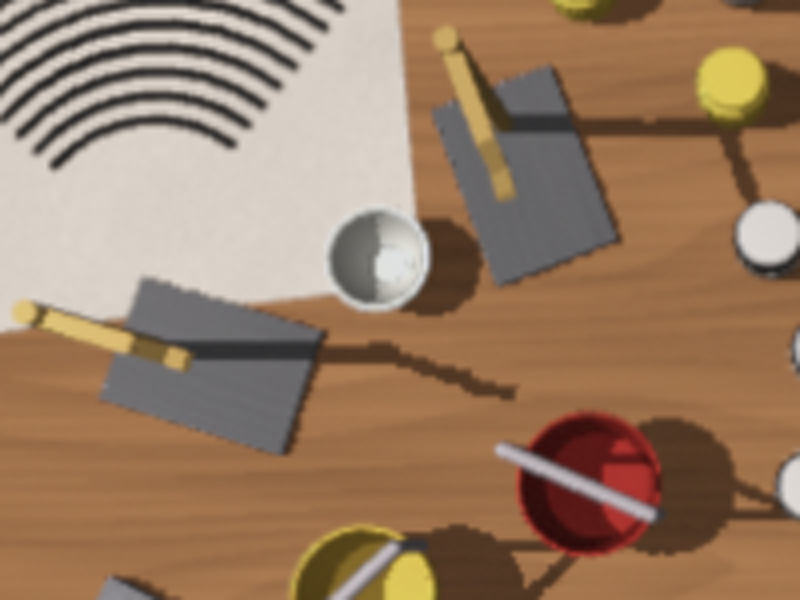

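View pics/scenec.png

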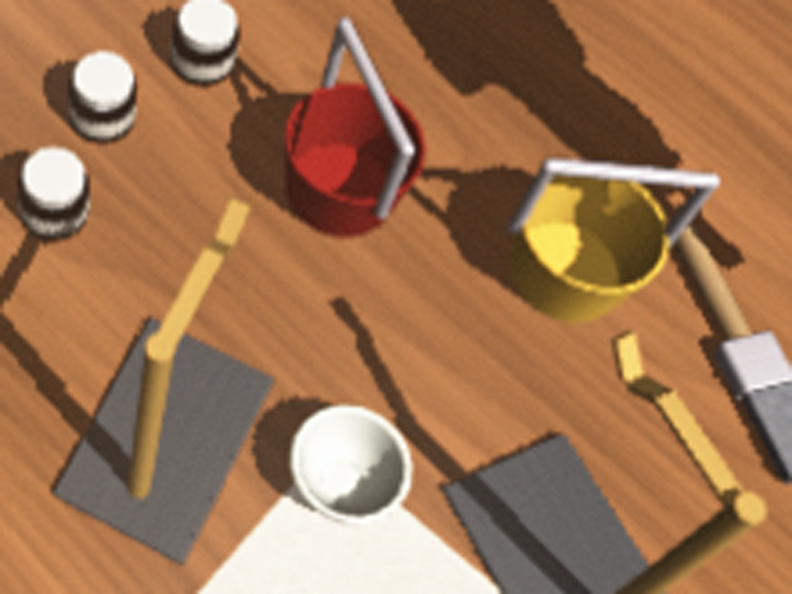

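View pics/topd.png

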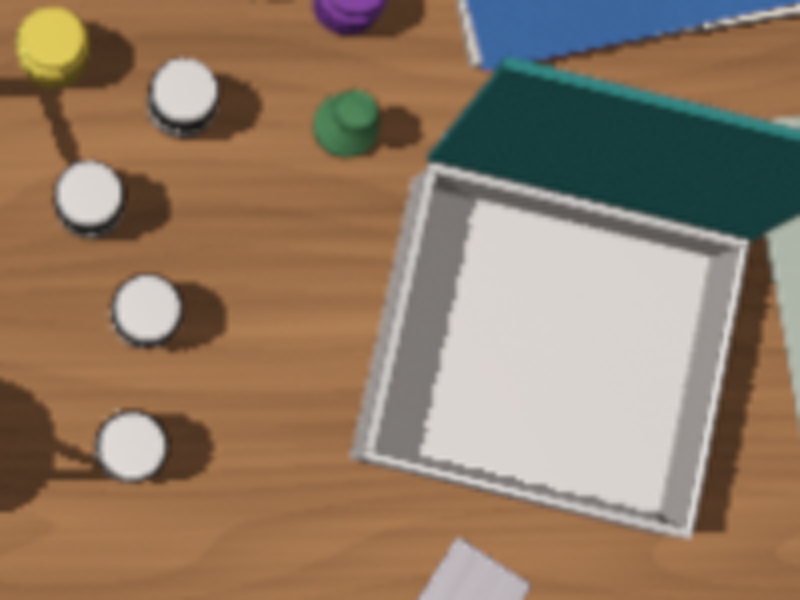

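```bash
cat > fit.py <<'E'
from h import *
from scipy.optimize import least_squares
import pickle
np.set_printoptions(precision=4,suppress=True)
def W(q,m):
    c,s=np.cos(q[2]),np.sin(q[2]); m=np.array(m,float); return np.array([q[0]+c*m[0]-s*m[1],q[1]+s*m[0]+c*m[1],m[2]])
def fit(obs,q0):
    f=lambda q:np.concatenate([proj(p,W(q,m))-np.array(u) for p,m,u in obs])
    r=min((least_squares(f,[q0[0],q0[1],a],loss='soft_l1') for a in np.arange(-3,3.2,.7)),key=lambda r:r.cost)
    r.x[2]=(r.x[2]+np.pi)%(2*np.pi)-np.pi
    return r.x,f(r.x).reshape(-1,2)
E
python3 - <<'E'
from fit import *
T=shot('top','t2');S=shot('scene','s2')
tc=lambda x,y:(130+x/4-.4,145+y/4-.4); td=lambda x,y:(300+x/4-.4,155+y/4-.4); sc=lambda x,y:(300+x/3.6-.4,185+y/3.6-.4)
B=[(.12,.05,.008),(.12,-.05,.008),(-.03,.05,.008),(-.03,-.05,.008)]
P=(.088,0,.248)
A=[tc(433,112),tc(552,67),tc(500,283),tc(619,241)]; As=[sc(183,563),sc(55,491),sc(273,381),sc(152,318)]
Bt=[tc(102,398),tc(143,279),tc(284,453),tc(325,332)]
res={}
for n,obs in {'A_t':[(T,m,u) for m,u in zip(B,A)]+[(T,P,tc(445,40))],'A_s':[(S,m,u) for m,u in zip(B,As)]+[(S,P,sc(159,347))],
 'B_t':[(T,m,u) for m,u in zip(B,Bt)]+[(T,P,tc(25,312))],'B_s':[(S,m,u) for m,u in zip([B[2],B[3]],[sc(562,434),sc(443,487)])]+[(S,P,sc(748,508))]}.items():
    q,e=fit(obs,(.6,.1)); print(n,q[:2],np.degrees(q[2]),e.ravel())
R=[(.11,.12,.072),(.11,-.12,.072),(-.11,-.12,.072),(-.11,.12,.072)]
u=[td(428,168),td(748,240),td(691,537),td(367,458)]
q,e=fit([(T,m,v) for m,v in zip(R,u)],(.5,-.3)); print('tub',q[:2],np.degrees(q[2]),e.ravel())
v=lambda x,y:(x*.8-.1,y*.8-.1)
for n,a,b,c,d in(('red',tc(500,450),sc(345,24),tc(655,517),sc(409,152)),('yel',v(250,387),sc(716,181),v(288,351),sc(549,165))):
    X=tri(T,a,S,b);Y=tri(T,c,S,d); print(n,X,Y,np.linalg.norm(X-Y),(X+Y)/2, np.degrees(np.arctan2(*(X-Y)[[1,0]])))
# caps
def blobs(p):
    f=p['frame'].astype(int); m=((f.min(2)>140)&(f.max(2)-f.min(2)<35)).astype(np.uint8)
    n,l,st,c=cv2.connectedComponentsWithStats(m); return st,c,m
for p,J in((T,[(346,178),(322,204),(336,232),(333,266)]),(S,[(276,236),(314,238),(328,210),(356,195)])):
    st,c,m=blobs(p)
    for j in J:
        k=1+np.argmin(np.hypot(*(c[1:]-j).T)); print(j,c[k],st[k],at_z(p,c[k],.058)[:2])
for n,uv in(('bowl',tc(379,260)),('bowlS',sc(352,458))): print(n,at_z(T if n=='bowl' else S,uv,.045))
print('mul',at_z(T,td(359,112),.068),at_z(S,(317*.8,244*.8),.068))
E
```

```text
A_t [0.6224 0.1932] 20.95147656120445 [-0.47   -0.2296 -0.2059 -0.6649 -0.4737  1.4423  0.2792 -0.0841  0.845
  0.007 ]
A_s [0.623  0.1953] 20.215770309674536 [-0.174   0.4767 -0.9567  0.39    0.84   -0.6855  0.0197 -0.6342  0.1945
  0.0917]
B_t [0.5078 0.4051] 72.96483736757126 [-0.4576  0.5069 -0.1302 -0.8694 -0.0197  0.7728 -0.0088 -0.5511  0.5337
  0.0473]
B_s [0.5087 0.4062] 72.47725972815695 [ 0.3419 -0.53   -0.3467  0.1754  0.0105  0.1959]
tub [ 0.4866 -0.316 ] -14.387979582145467 [ 0.2048 -0.8244 -0.2262  0.0847  0.3414  0.0744 -0.3139  0.5021]
red [0.4596 0.1663 0.2617] [0.3859 0.14   0.0175] 0.2564952624042949 [0.4228 0.1531 0.1396] 19.648163787871905
yel [0.3099 0.3526 0.1505] [0.3852 0.2715 0.1496] 0.11060619421137528 [0.3475 0.3121 0.15  ] 132.86198963105537
(346, 178) [345.4819 176.9637] [338 170  16  15 193] [ 0.6851 -0.0497]
(322, 204) [321.6071 202.8316] [314 195  16  16 196] [0.6082 0.0225]
(336, 232) [336.3267 231.5693] [329 224  16  16 202] [ 0.5226 -0.0191]
(333, 266) [332.3941 266.0493] [325 258  16  17 203] [ 0.4231 -0.0057]
(276, 236) [275.181  232.2941] [267 225  17  16 221] [ 0.6866 -0.0476]
(314, 238) [314.5023 233.9862] [306 226  17  17 217] [0.6102 0.0242]
(328, 210) [328.4394 206.9545] [321 200  16  16 198] [ 0.5248 -0.0165]
(356, 195) [357.4514 191.1543] [350 185  16  14 175] [ 0.4254 -0.0034]
bowl [0.5944 0.3127 0.045 ]
bowlS [0.5932 0.3121 0.045 ]
mul [ 0.6639 -0.1781  0.068 ] [ 0.663  -0.1771  0.068 ]
```

```bash
cat >> fit.py <<'E'
TUB=(.4866,-.316,np.radians(-14.4))
def tub(a,b,z=0): return W(TUB,(a,b,z))
def caps(p,near=None,z=.058):
    f=p['frame'].astype(int); m=((f.min(2)>140)&(f.max(2)-f.min(2)<35)).astype(np.uint8)
    n,l,st,c=cv2.connectedComponentsWithStats(m)
    return [at_z(p,c[k],z)[:2] for k in range(1,n) if 140<st[k,4]<260 and .8<st[k,2]/st[k,3]<1.25]
def jars():
    T=shot('top','tj');S=shot('scene','sj'); a=caps(T);b=caps(S); out=[]
    for x in a:
        d=[np.linalg.norm(x-y) for y in b]
        if d and min(d)<.008: out.append((x+b[int(np.argmin(d))])/2)
    return out
def rows(*wp,start=None):
    "wp: (x,y,z,psi) targets -> shift, turn from the current pose in tool axes"
    o=monitor.get_obs(); p,ang=start or (o['position'],o['orientation']); Rt=R3.from_euler('xyz',ang,degrees=True)
    for w in wp:
        t=R3.from_euler('xyz',[180,0,w[3]],degrees=True); d=Rt.inv().apply(np.array(w[:3])-p)
        print(w,'->',np.round(d,4),np.round(np.degrees((Rt.inv()*t).as_rotvec()),2))
E
python3 - <<'E'
from fit import *
T=shot('top','t3');S=shot('scene','s3')
tc=lambda x,y:(130+x/4-.4,145+y/4-.4); sc=lambda x,y:(300+x/3.6-.4,185+y/3.6-.4)
X=tri(T,tc(500,450),S,sc(409,152));Y=tri(T,tc(655,517),S,sc(345,24)); print('red',X,Y,np.linalg.norm(X-Y),(X+Y)/2,np.degrees(np.arctan2(*(X-Y)[[1,0]])))
print(jars())
rows((.4243,-.0046,.14,165.6),(.4243,-.0046,.012,165.6))
E
```

```text
red [0.4483 0.2048 0.1494] [0.402  0.1017 0.1474] 0.11301750571375381 [0.4251 0.1532 0.1484] 65.82968409723952
[array([ 0.6859, -0.0486]), array([0.6091, 0.0233]), array([ 0.5237, -0.0177]), array([ 0.4243, -0.0047])]
(0.4243, -0.0046, 0.14, 165.6) -> [-0.3913 -0.411   0.0913] [ 0.    0.   -8.96]
(0.4243, -0.0046, 0.012, 165.6) -> [-0.3913 -0.411   0.2193] [ 0.    0.   -8.96]
```

arm_command --pt "-0.025 -0.026 0 0 0 -2" --pt "-0.05 -0.052 0 0 0 -4" --pt "-0.075 -0.078 0 0 0 -6" --pt "-0.1 -0.104 0 0 0 -9" --pt "-0.125 -0.13 0 0 0 -9" --pt "-0.15 -0.156 0 0 0 -9" --pt "-0.175 -0.182 0 0 0 -9" --pt "-0.2 -0.208 0 0 0 -9" --claw -1 --squeeze 40

```text
clock: 1.92
position: [0.3294, 0.256, 0.2315]
orientation: [180.0, 0.0, 165.7]
wrist_force: [0.9, 0.6, 0.3]
width: 0.0854
grasp_force: 0.0
```

arm_command --pt "-0.022 -0.033 0 0 0 0" --pt "-0.045 -0.065 0 0 0 0" --pt "-0.067 -0.098 0 0 0 0" --pt "-0.09 -0.131 0 0 0 0" --pt "-0.112 -0.163 0 0 0 0" --pt "-0.134 -0.196 0.02 0 0 0" --pt "-0.157 -0.229 0.05 0 0 0" --pt "-0.157 -0.229 0.09 0 0 0"

```text
clock: 2.58
position: [0.4288, -0.0061, 0.1492]
orientation: [179.9, 0.7, 165.4]
wrist_force: [1.6, 0.1, -0.7]
width: 0.0858
grasp_force: 0.0
```

Run:
```python
from fit import *
print(jars()); o=monitor.get_obs(); print(o['position'],o['orientation'])
rows((.4243,-.0046,.012,165.6))
```

```text
[array([ 0.6859, -0.0487]), array([0.6092, 0.0233]), array([ 0.5238, -0.0178])]
[ 0.4205 -0.0037  0.1427] [-179.859    -0.6289  165.4128]
(0.4243, -0.0046, 0.012, 165.6) -> [-0.0054  0.0004  0.1307] [-0.14 -0.63 -0.19]
```

arm_command --pt "0 0 0 0 0 0" --pt "0 0 0.03 0 0 0" --pt "0 0 0.06 0 0 0" --pt "0 0 0.085 0 0 0" --pt "0 0 0.105 0 0 0" --pt "0 0 0.12 0 0 0" --pt "0 0 0.128 0 0 0" --pt "0 0 0.128 0 0 0"

```text
clock: 3.35
position: [0.4247, -0.0012, 0.0193]
orientation: [180.0, 0.0, 165.7]
wrist_force: [-0.5, 0.3, 0.4]
width: 0.0854
grasp_force: 0.0
```

arm_command --pt "0 0 0 0 0 0" --pt "0 0 0 0 0 0" --pt "0 0 0 0 0 0" --pt "0 0 0 0 0 0" --pt "0 0 0 0 0 0" --pt "0 0 0 0 0 0" --claw 0.6

```text
clock: 3.85
position: [0.4252, -0.0021, 0.0207]
orientation: [179.9, 0.2, 165.6]
wrist_force: [-0.3, 0.9, 7.4]
width: 0.0527
grasp_force: 40.9
```

Run:
```python
from fit import *
o=monitor.get_obs(); print(o['position'],o['orientation'],o['wrist_force'],o['width'],o['grasp_force'])
T=shot('top','t4');f=T['frame']; cv2.imwrite('pics/c1.png',cv2.resize(f[230:305,280:380,::-1],None,fx=6,fy=6))
```

```text
[ 0.4252 -0.0021  0.0207] [179.9458   0.1864 165.6322] [-0.2693  0.9155  7.4236] 0.052677366365638884 40.90964913368225
```

arm_command --pt "0 0 -0.03 0 0 0" --pt "0 0 -0.07 0 0 0" --pt "0 0 -0.11 0 0 0" --pt "-0.01 -0.02 -0.125 0 0 0" --pt "-0.025 -0.05 -0.125 0 0 0" --pt "-0.04 -0.083 -0.125 0 0 0" --pt "-0.055 -0.115 -0.125 0 0 0" --pt "-0.07 -0.145 -0.125 0 0 0"

```text
clock: 4.57
position: [0.4559, -0.1617, 0.1452]
orientation: [-180.0, 0.1, 165.6]
wrist_force: [0.9, 0.9, -1.6]
width: 0.0527
grasp_force: 43.8
```

arm_command --pt "-0.015 -0.03 0 0 0 0" --pt "-0.03 -0.06 0 0 0 0" --pt "-0.045 -0.09 0 0 0 0" --pt "-0.06 -0.12 0 0 0 0" --pt "-0.075 -0.15 0 0 0 0" --pt "-0.088 -0.178 0 0 0 0" --pt "-0.098 -0.199 0 0 0 0" --pt "-0.098 -0.199 0 0 0 0"

```text
clock: 5.23
position: [0.5022, -0.3818, 0.1444]
orientation: [-179.8, 0.2, 165.5]
wrist_force: [0.7, 0.5, -1.3]
width: 0.0523
grasp_force: 43.6
```

arm_command --pt "0 0 0 0 0 0" --pt "0 0 0 0 0 0" --pt "0 0 0 0 0 0"

```text
clock: 5.48
position: [0.5011, -0.3759, 0.1442]
orientation: [180.0, -0.0, 165.7]
wrist_force: [-0.1, -0.4, -1.1]
width: 0.0529
grasp_force: 43.6
```

Run:
```python
from fit import *
o=monitor.get_obs(); print(o['position'],o['orientation'],o['wrist_force'],o['width'])
print(tub(.03,-.055)); rows((*tub(.03,-.055)[:2],.0267,165.6))
T=shot('top','t5');f=T['frame']; cv2.imwrite('pics/c2.png',cv2.resize(f[155:315,300:510,::-1],None,fx=3.7,fy=3.7))
```

```text
[ 0.5011 -0.3759  0.1442] [179.9614  -0.0304 165.6748] [-0.0865 -0.3668 -1.1166] 0.05293888918488428
[ 0.502  -0.3767  0.    ]
(np.float64(0.5019795510397919), np.float64(-0.37673277047702036), 0.0267, 165.6) -> [-0.0011 -0.0007  0.1175] [ 0.04 -0.03  0.07]
```

View pics/c2.png

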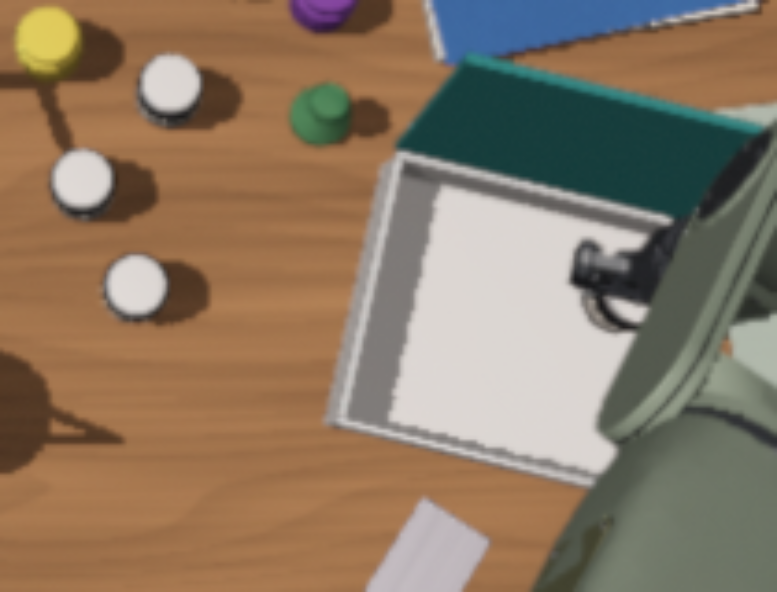

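arm_command --pt "-0.001 -0.001 0.03 0 0 0" --pt "-0.001 -0.001 0.06 0 0 0" --pt "-0.001 -0.001 0.085 0 0 0" --pt "-0.001 -0.001 0.1 0 0 0" --pt "-0.001 -0.001 0.108 0 0 0" --pt "-0.001 -0.001 0.113 0 0 0" --pt "-0.001 -0.001 0.116 0 0 0" --pt "-0.001 -0.001 0.117 0 0 0"

```text
clock: 6.2
position: [0.5027, -0.3784, 0.0277]
orientation: [-180.0, 0.1, 165.7]
wrist_force: [-0.9, 0.7, -1.0]
width: 0.0527
grasp_force: 43.6
```

arm_command --pt "0 0 0 0 0 0" --pt "0 0 0 0 0 0"

```text
clock: 6.37
position: [0.5027, -0.3787, 0.0281]
orientation: [-180.0, 0.1, 165.6]
wrist_force: [0.1, 0.2, -1.9]
width: 0.0524
grasp_force: 43.6
```

arm_command --pt "0 0 0.001 0 0 0" --pt "0 0 0.002 0 0 0" --pt "0 0 0.0025 0 0 0" --pt "0 0 0.0025 0 0 0"

```text
clock: 6.7
position: [0.5024, -0.3786, 0.0257]
orientation: [-180.0, 0.1, 165.6]
wrist_force: [-1.3, 0.6, 4.5]
width: 0.0526
grasp_force: 44.4
```

arm_command --pt "0 0 0 0 0 0" --pt "0 0 0 0 0 0" --pt "0 0 0 0 0 0" --pt "0 0 0 0 0 0" --claw -0.55

```text
clock: 7.03
position: [0.5022, -0.3783, 0.0244]
orientation: [180.0, -0.0, 165.6]
wrist_force: [-0.3, -0.2, -0.7]
width: 0.0666
grasp_force: 0.0
```

arm_command --pt "0 0 -0.01 0 0 0" --pt "0 0 -0.04 0 0 0" --pt "0 0 -0.08 0 0 0" --pt "0 0 -0.115 0 0 0" --pt "0.02 0.02 -0.115 0 0 0" --pt "0.03 0.05 -0.115 0 0 0" --pt "0.03 0.09 -0.115 0 0 0" --pt "0.03 0.13 -0.115 0 0 0"

```text
clock: 7.7
position: [0.5049, -0.2442, 0.1407]
orientation: [-180.0, 0.1, 165.5]
wrist_force: [0.8, 1.1, 0.2]
width: 0.0664
grasp_force: 0.0
```

Run:
```python
from fit import *
print(jars())
T=shot('top','t6');print(caps(T,z=.063)); o=monitor.get_obs(); print(o['position'],o['width'])
```

```text
[array([ 0.6859, -0.0487]), array([0.6094, 0.0234]), array([ 0.5238, -0.0178])]
[array([ 0.6841, -0.0494]), array([0.6075, 0.0226]), array([ 0.5223, -0.0189]), array([0.311 , 0.4406])]
[ 0.5059 -0.2427  0.1405] 0.06609162465454986
```

arm_command --pt "0.007 0.037 0 0 0 0" --pt "0.014 0.075 0 0 0 0" --pt "0.021 0.112 0 0 0 0" --pt "0.028 0.15 0 0 0 0" --pt "0.034 0.185 0 0 0 0" --pt "0.038 0.212 0 0 0 0" --pt "0.0387 0.2246 0 0 0 0" --pt "0.0387 0.2246 0 0 0 0" --claw -1

```text
clock: 8.52
position: [0.5244, -0.0166, 0.1399]
orientation: [180.0, 0.1, 165.8]
wrist_force: [0.4, -0.4, -0.5]
width: 0.0856
grasp_force: 0.0
```

arm_command --pt "0 0 0.02 0 0 0" --pt "0 0 0.035 0 0 0" --pt "0 0 0.035 0 0 0"

```text
clock: 8.77
position: [0.5218, -0.0195, 0.1021]
orientation: [-179.9, -0.3, 165.6]
wrist_force: [-0.4, 0.4, 0.3]
width: 0.0856
grasp_force: 0.0
```

Run:
```python
from fit import *
S=shot('scene','s7');print(caps(S)); o=monitor.get_obs(); print(o['position'],o['width'])
rows((.5238,-.0178,.012,165.6))
```

```text
[array([ 0.0043, -0.3405]), array([ 0.6864, -0.0477]), array([0.6103, 0.0241]), array([0.2907, 0.7409])]
[ 0.5227 -0.0194  0.1035] 0.08569769442075342
(0.5238, -0.0178, 0.012, 165.6) -> [-0.0009  0.002   0.0915] [-0.07 -0.18 -0.05]
```

arm_command --pt "0 0.002 0.03 0 0 0" --pt "0 0.002 0.055 0 0 0" --pt "0 0.002 0.075 0 0 0" --pt "0 0.002 0.087 0 0 0" --pt "0 0.002 0.092 0 0 0" --pt "0 0.002 0.092 0 0 0"

```text
clock: 9.32
position: [0.5242, -0.0167, 0.0123]
orientation: [-180.0, -0.0, 165.6]
wrist_force: [-0.1, 0.2, -0.4]
width: 0.0851
grasp_force: 0.0
```

arm_command --pt "0 0 0 0 0 0" --pt "0 0 0 0 0 0" --pt "0 0 0 0 0 0" --pt "0 0 0 0 0 0" --pt "0 0 0 0 0 0" --pt "0 0 0 0 0 0" --claw 0.6

```text
clock: 9.82
position: [0.5252, -0.0161, 0.014]
orientation: [180.0, 0.2, 165.7]
wrist_force: [-0.8, -2.0, 6.3]
width: 0.0529
grasp_force: 41.7
```

arm_command --pt "0 0 -0.03 0 0 0" --pt "0 0 -0.07 0 0 0" --pt "0 0 -0.11 0 0 0" --pt "-0.005 -0.02 -0.12 0 0 0" --pt "-0.015 -0.055 -0.12 0 0 0" --pt "-0.025 -0.09 -0.12 0 0 0" --pt "-0.035 -0.125 -0.12 0 0 0" --pt "-0.044 -0.16 -0.12 0 0 0"

```text
clock: 10.48
position: [0.5268, -0.183, 0.133]
orientation: [180.0, 0.0, 165.7]
wrist_force: [1.4, 0.4, -1.6]
width: 0.0529
grasp_force: 43.2
```

arm_command --pt "-0.009 -0.03 0 0 0 0" --pt "-0.017 -0.058 0 0 0 0" --pt "-0.024 -0.083 0 0 0 0" --pt "-0.024 -0.083 0 0 0 0" --pt "-0.024 -0.083 0 0 0 0"

```text
clock: 10.9
position: [0.5293, -0.269, 0.1323]
orientation: [180.0, -0.0, 165.5]
wrist_force: [0.2, 0.1, -1.7]
width: 0.053
grasp_force: 43.1
```

Run:
```python
from fit import *
S=shot('scene','s8');print(caps(S)); o=monitor.get_obs(); print(o['position'],o['width'])
rows((*tub(.03,.055)[:2],.020,165.6))
```

```text
[array([ 0.6864, -0.0477]), array([0.6103, 0.0241]), array([0.2906, 0.7412])]
[ 0.5292 -0.2679  0.1323] 0.05305365684231807
(np.float64(0.529335438627926), np.float64(-0.2701886227528709), 0.02, 165.6) -> [-0.0008 -0.0023  0.1123] [ 0.05 -0.05 -0.03]
```

arm_command --pt "0 -0.002 0.03 0 0 0" --pt "0 -0.002 0.06 0 0 0" --pt "0 -0.002 0.085 0 0 0" --pt "0 -0.002 0.1 0 0 0" --pt "0 -0.002 0.108 0 0 0" --pt "0 -0.002 0.111 0 0 0" --pt "0 -0.002 0.113 0 0 0" --pt "0 -0.002 0.114 0 0 0"

```text
clock: 11.62
position: [0.53, -0.2699, 0.0194]
orientation: [-180.0, 0.1, 165.7]
wrist_force: [-0.8, 1.3, -1.6]
width: 0.0532
grasp_force: 43.1
```

arm_command --pt "0 0 0 0 0 0" --pt "0 0 0 0 0 0"

```text
clock: 11.78
position: [0.5298, -0.2702, 0.0196]
orientation: [-180.0, 0.1, 165.6]
wrist_force: [-0.5, -0.4, -1.0]
width: 0.053
grasp_force: 43.1
```

arm_command --pt "0 0 0.001 0 0 0" --pt "0 0 0.0015 0 0 0" --pt "0 0 0.0015 0 0 0"

```text
clock: 12.03
position: [0.5298, -0.2703, 0.019]
orientation: [-180.0, 0.1, 165.6]
wrist_force: [-1.2, 1.8, 6.8]
width: 0.0528
grasp_force: 44.2
```

arm_command --pt "0 0 0 0 0 0" --pt "0 0 0 0 0 0" --pt "0 0 0 0 0 0" --pt "0 0 0 0 0 0" --claw -0.55

```text
clock: 12.37
position: [0.5297, -0.2725, 0.0186]
orientation: [-179.8, 0.2, 165.7]
wrist_force: [-3.3, -7.1, 3.9]
width: 0.0658
grasp_force: 2.4
```

arm_command --pt "0 0 -0.01 0 0 0" --pt "0 0 -0.04 0 0 0" --pt "0 0 -0.08 0 0 0" --pt "0 0 -0.115 0 0 0" --pt "0 0.03 -0.12 0 0 0" --pt "0 0.065 -0.12 0 0 0" --pt "0 0.1 -0.12 0 0 0" --pt "0 0.14 -0.12 0 0 0"

```text
clock: 13.03
position: [0.5643, -0.1337, 0.1385]
orientation: [180.0, 0.1, 165.5]
wrist_force: [0.7, -0.3, -0.8]
width: 0.0661
grasp_force: 0.0
```

arm_command --pt "0 0.03 0 0 0 0" --pt "0 0.065 0 0 0 0" --pt "0 0.1 0 0 0 0" --pt "0 0.1 0 0 0 0" --pt "0 0.1 0 0 0 0" --claw -1

```text
clock: 13.45
position: [0.5892, -0.0357, 0.1377]
orientation: [180.0, 0.1, 165.8]
wrist_force: [0.0, 0.2, 0.0]
width: 0.0852
grasp_force: 0.0
```

Run:
```python
from fit import *
print(jars()); o=monitor.get_obs(); print(o['position'],o['width'])
rows((.6092,.0233,.12,165.6))
```

```text
[]
[ 0.5886 -0.0378  0.1375] 0.0851806690080302
(0.6092, 0.0233, 0.12, 165.6) -> [-0.0048  0.0643  0.0175] [-0.01  0.03  0.05]
```

Run:
```python
from fit import *
T=shot('top','t9');S=shot('scene','s9');print(caps(T),caps(S))
a=cv2.resize(T['frame'][160:310,300:500,::-1],(800,600),interpolation=2)[:,:]; b=cv2.resize(S['frame'][90:240,200:400,::-1],(800,600),interpolation=2)
cv2.imwrite('pics/c3.png',np.hstack([cv2.resize(a,(400,300)),cv2.resize(b,(400,300))]))
```

```text
[array([0.3108, 0.4427])] [array([ 0.0723, -0.6154]), array([-0.1192, -0.5368]), array([ 0.0879, -0.4154]), array([ 0.6864, -0.0477]), array([0.6103, 0.0241]), array([0.2906, 0.741 ])]
```

View pics/c3.png

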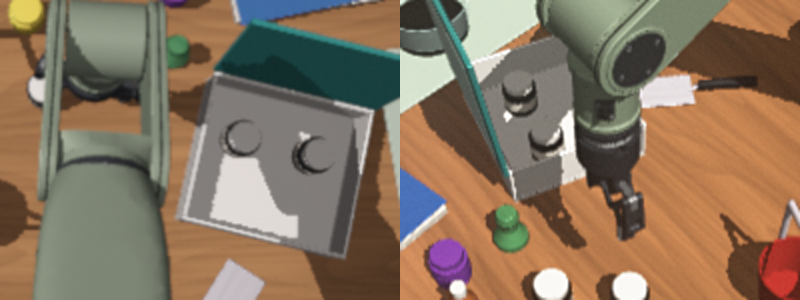

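arm_command --pt "-0.002 0.025 0 0 0 0" --pt "-0.004 0.05 0 0 0 0" --pt "-0.005 0.0635 0 0 0 0" --pt "-0.005 0.0635 0.01 0 0 0" --pt "-0.005 0.0635 0.03 0 0 0" --pt "-0.005 0.0635 0.03 0 0 0"

```text
clock: 14.15
position: [0.6064, 0.0216, 0.1033]
orientation: [-179.8, -0.4, 165.6]
wrist_force: [-0.6, -0.1, -0.1]
width: 0.0857
grasp_force: 0.0
```

Run:
```python
from fit import *
S=shot('scene','s10');print(caps(S)); o=monitor.get_obs(); print(o['position'],o['width'])
rows((.6092,.0233,.012,165.6))
T=shot('top','t10')
for u in((420.5,229),(457.5,237.5)):
    w=at_z(T,u,.063); c,s=np.cos(TUB[2]),np.sin(TUB[2]); d=w[:2]-TUB[:2]; print(w,'tub',c*d[0]+s*d[1],-s*d[0]+c*d[1])
```

```text
[array([ 0.2061, -0.4348]), array([ 0.6863, -0.0477]), array([0.2906, 0.7408])]
[0.6072 0.0216 0.1047] 0.0857795826520835
(0.6092, 0.0233, 0.012, 165.6) -> [-0.0021  0.0023  0.0927] [-0.12 -0.32 -0.  ]
[ 0.5256 -0.2646  0.063 ] tub 0.02502283776696398 0.05945065500633755
[ 0.4988 -0.3723  0.063 ] tub 0.02585048895385586 -0.05152780892926109
```

arm_command --pt "-0.001 0.002 0.03 0 0 0" --pt "-0.001 0.002 0.055 0 0 0" --pt "-0.001 0.002 0.075 0 0 0" --pt "-0.001 0.002 0.087 0 0 0" --pt "-0.001 0.002 0.0925 0 0 0" --pt "-0.001 0.002 0.0925 0 0 0"

```text
clock: 14.75
position: [0.6106, 0.024, 0.0141]
orientation: [-180.0, -0.1, 165.6]
wrist_force: [-0.6, 0.1, -0.0]
width: 0.0856
grasp_force: 0.0
```

arm_command --pt "0 0 0 0 0 0" --pt "0 0 0 0 0 0" --pt "0 0 0 0 0 0" --pt "0 0 0 0 0 0" --pt "0 0 0 0 0 0" --pt "0 0 0 0 0 0" --claw 0.6

```text
clock: 15.25
position: [0.6119, 0.0243, 0.0163]
orientation: [180.0, 0.2, 165.6]
wrist_force: [-1.0, -0.0, 6.2]
width: 0.0527
grasp_force: 42.5
```

arm_command --pt "0 0 -0.03 0 0 0" --pt "0 0 -0.07 0 0 0" --pt "0 0 -0.11 0 0 0" --pt "0.004 -0.02 -0.12 0 0 0" --pt "0.012 -0.053 -0.12 0 0 0" --pt "0.02 -0.088 -0.12 0 0 0" --pt "0.028 -0.123 -0.12 0 0 0" --pt "0.036 -0.158 -0.12 0 0 0"

```text
clock: 15.92
position: [0.5356, -0.1205, 0.1347]
orientation: [180.0, 0.0, 165.7]
wrist_force: [-0.4, -0.2, -1.7]
width: 0.0529
grasp_force: 43.0
```

arm_command --pt "0.008 -0.035 0 0 0 0" --pt "0.016 -0.07 0 0 0 0" --pt "0.024 -0.105 0 0 0 0" --pt "0.032 -0.14 0 0 0 0" --pt "0.04 -0.175 0 0 0 0" --pt "0.048 -0.21 0 0 0 0" --pt "0.056 -0.24 0 0 0 0" --pt "0.058 -0.256 0 0 0 0"

```text
clock: 16.58
position: [0.4148, -0.3558, 0.1346]
orientation: [-180.0, -0.0, 165.5]
wrist_force: [0.7, -0.4, -1.4]
width: 0.0529
grasp_force: 42.9
```

arm_command --pt "0 0 0 0 0 0" --pt "0 0 0 0 0 0" --pt "0 0 0 0 0 0"

```text
clock: 16.83
position: [0.4171, -0.3524, 0.1344]
orientation: [179.9, -0.0, 165.6]
wrist_force: [0.4, -0.2, -1.3]
width: 0.0532
grasp_force: 42.9
```

Run:
```python
from fit import *
o=monitor.get_obs(); print(o['position'],o['width'],o['wrist_force'])
rows((*tub(-.06,-.053)[:2],.018,165.6))
```

```text
[ 0.4171 -0.3524  0.1344] 0.053199081838069893 [ 0.3532 -0.1921 -1.2523]
(np.float64(0.4153044463125448), np.float64(-0.3524135143099262), 0.018, 165.6) -> [ 0.0017 -0.0005  0.1164] [ 0.05 -0.02  0.04]
```

arm_command --pt "0.002 0 0.03 0 0 0" --pt "0.002 0 0.06 0 0 0" --pt "0.002 0 0.085 0 0 0" --pt "0.002 0 0.1 0 0 0" --pt "0.002 0 0.108 0 0 0" --pt "0.002 0 0.111 0 0 0" --pt "0.002 0 0.113 0 0 0" --pt "0.002 0 0.113 0 0 0"

```text
clock: 17.5
position: [0.4159, -0.3528, 0.0221]
orientation: [-180.0, 0.1, 165.7]
wrist_force: [-0.6, 0.6, -1.7]
width: 0.053
grasp_force: 43.0
```

arm_command --pt "0 0 0 0 0 0" --pt "0 0 0.001 0 0 0" --pt "0 0 0.001 0 0 0"

```text
clock: 17.75
position: [0.4156, -0.3532, 0.0213]
orientation: [-180.0, 0.1, 165.6]
wrist_force: [0.7, 0.3, 0.4]
width: 0.0529
grasp_force: 43.2
```

arm_command --pt "0 0 0.001 0 0 0" --pt "0 0 0.001 0 0 0"

```text
clock: 17.92
position: [0.4155, -0.3532, 0.0212]
orientation: [-180.0, 0.1, 165.6]
wrist_force: [-1.1, 1.1, 8.6]
width: 0.053
grasp_force: 44.1
```

arm_command --pt "0 0 0 0 0 0" --pt "0 0 0 0 0 0" --pt "0 0 0 0 0 0" --pt "0 0 0 0 0 0" --claw -0.55

```text
clock: 18.25
position: [0.4155, -0.3531, 0.0201]
orientation: [-180.0, 0.1, 165.6]
wrist_force: [0.0, 0.7, 6.3]
width: 0.066
grasp_force: 2.3
```

arm_command --pt "0 0 -0.01 0 0 0" --pt "0 0 -0.04 0 0 0" --pt "0 0 -0.08 0 0 0" --pt "0 0 -0.115 0 0 0" --pt "0 0.03 -0.12 0 0 0" --pt "0 0.065 -0.12 0 0 0" --pt "0 0.1 -0.12 0 0 0" --pt "-0.01 0.14 -0.12 0 0 0"

```text
clock: 18.92
position: [0.458, -0.2186, 0.1401]
orientation: [-180.0, -0.1, 165.5]
wrist_force: [0.7, -0.5, 0.4]
width: 0.066
grasp_force: 0.0
```

arm_command --pt "-0.015 0.035 0 0 0 0" --pt "-0.03 0.07 0 0 0 0" --pt "-0.05 0.1 0 0 0 0" --pt "-0.075 0.13 0 0 0 0" --pt "-0.1 0.16 0 0 0 0" --pt "-0.12 0.185 0 0 0 0" --pt "-0.135 0.2 0 0 0 0" --pt "-0.135 0.2 0 0 0 0" --claw -1

```text
clock: 19.58
position: [0.6433, -0.0568, 0.1393]
orientation: [179.9, 0.1, 165.8]
wrist_force: [0.0, -0.6, -0.1]
width: 0.0853
grasp_force: 0.0
```

Run:
```python
from fit import *
S=shot('scene','s11');T=shot('top','t11');print(caps(S),caps(T)); o=monitor.get_obs(); print(o['position'],o['width'])
rows((.6862,-.0485,.12,165.6))
```

```text
[array([ 0.1908, -0.6413]), array([ 0.6864, -0.0477]), array([0.2907, 0.7409])] [array([0.3108, 0.4424])]
[ 0.6397 -0.059   0.1391] 0.08574757952202625
(0.6862, -0.0485, 0.12, 165.6) -> [-0.0424  0.0217  0.0191] [-0.03 -0.07  0.11]
```

arm_command --pt "-0.02 0.012 0 0 0 0" --pt "-0.0414 0.0225 0 0 0 0" --pt "-0.0414 0.0225 0.03 0 0 0" --pt "-0.0414 0.0225 0.06 0 0 0" --pt "-0.0414 0.0225 0.09 0 0 0" --pt "-0.0414 0.0225 0.115 0 0 0" --pt "-0.0414 0.0225 0.126 0 0 0" --pt "-0.0414 0.0225 0.126 0 0 0"

```text
clock: 20.35
position: [0.6826, -0.0486, 0.0107]
orientation: [-179.9, -0.4, 165.6]
wrist_force: [-0.4, 0.3, -0.6]
width: 0.0852
grasp_force: 0.0
```

arm_command --pt "0 0 0 0 0 0" --pt "0 0 0 0 0 0" --pt "0 0 0 0 0 0" --pt "0 0 0 0 0 0" --pt "0 0 0 0 0 0" --pt "0 0 0 0 0 0" --claw 0.6

```text
clock: 20.85
position: [0.6871, -0.0482, 0.0162]
orientation: [180.0, 0.3, 165.6]
wrist_force: [-0.2, -0.9, 7.0]
width: 0.053
grasp_force: 42.8
```

arm_command --pt "0 0 -0.03 0 0 0" --pt "0 0 -0.07 0 0 0" --pt "0 0 -0.11 0 0 0" --pt "0.03 -0.01 -0.12 0 0 0" --pt "0.06 -0.025 -0.12 0 0 0" --pt "0.09 -0.045 -0.12 0 0 0" --pt "0.115 -0.07 -0.12 0 0 0" --pt "0.135 -0.1 -0.12 0 0 0"

```text
clock: 21.52
position: [0.5275, -0.1104, 0.134]
orientation: [180.0, -0.0, 165.8]
wrist_force: [-0.2, -1.0, -0.8]
width: 0.053
grasp_force: 42.9
```

arm_command --pt "0.015 -0.03 0 0 0 0" --pt "0.028 -0.06 0 0 0 0" --pt "0.04 -0.09 0 0 0 0" --pt "0.048 -0.12 0 0 0 0" --pt "0.052 -0.145 0 0 0 0" --pt "0.052 -0.161 0 0 0 0" --pt "0.052 -0.161 0 0 0 0" --pt "0.052 -0.161 0 0 0 0"

```text
clock: 22.18
position: [0.4395, -0.2546, 0.1338]
orientation: [180.0, 0.0, 165.5]
wrist_force: [0.7, 0.5, -1.7]
width: 0.0528
grasp_force: 42.8
```

Run:
```python
from fit import *
o=monitor.get_obs(); print(o['position'],o['width'],o['wrist_force'])
rows((*tub(-.06,.048)[:2],.021,165.6))
```

```text
[ 0.4395 -0.2546  0.1338] 0.05276633444672558 [ 0.7388  0.4777 -1.6553]
(np.float64(0.4404221249161952), np.float64(-0.25458661503593444), 0.021, 165.6) -> [-0.0009  0.0002  0.1128] [ 0.03  0.03 -0.08]
```

arm_command --pt "0 0 0.03 0 0 0" --pt "0 0 0.06 0 0 0" --pt "0 0 0.085 0 0 0" --pt "0 0 0.1 0 0 0" --pt "0 0 0.107 0 0 0" --pt "0 0 0.11 0 0 0" --pt "0 0 0.112 0 0 0" --pt "0 0 0.112 0 0 0"

```text
clock: 22.85
position: [0.4404, -0.2542, 0.0221]
orientation: [-180.0, 0.1, 165.7]
wrist_force: [0.4, 0.1, -1.8]
width: 0.0526
grasp_force: 42.9
```

arm_command --pt "0 0 0 0 0 0" --pt "0 0 0.001 0 0 0" --pt "0 0 0.001 0 0 0"

```text
clock: 23.1
position: [0.4402, -0.2546, 0.0212]
orientation: [-180.0, 0.1, 165.6]
wrist_force: [-0.3, -0.2, 0.3]
width: 0.0526
grasp_force: 42.8
```

arm_command --pt "0 0 0.001 0 0 0" --pt "0 0 0.001 0 0 0"

```text
clock: 23.27
position: [0.4402, -0.2546, 0.0211]
orientation: [-180.0, 0.1, 165.6]
wrist_force: [-2.1, 2.5, 9.4]
width: 0.0529
grasp_force: 44.1
```

arm_command --pt "0 0 0 0 0 0" --pt "0 0 0 0 0 0" --pt "0 0 0 0 0 0" --pt "0 0 0 0 0 0" --claw -0.55

```text
clock: 23.6
position: [0.4397, -0.2543, 0.0195]
orientation: [180.0, 0.0, 165.6]
wrist_force: [0.1, -0.3, 0.5]
width: 0.0663
grasp_force: 0.0
```

arm_command --pt "0 0 -0.01 0 0 0" --pt "0 0 -0.04 0 0 0" --pt "0 0 -0.08 0 0 0" --pt "0 0 -0.12 0 0 0" --pt "0 0 -0.16 0 0 0" --pt "0 0 -0.2 0 0 0" --pt "0 0 -0.24 0 0 0" --pt "0 0 -0.28 0 0 0"

```text
clock: 24.27
position: [0.439, -0.2539, 0.3024]
orientation: [-180.0, 0.1, 165.6]
wrist_force: [0.3, -0.5, -0.8]
width: 0.0663
grasp_force: 0.0
```

arm_command --pt "0 0.02 -0.02 0 0 0" --pt "0 0.04 -0.04 0 0 0" --pt "0 0.08 -0.06 0 0 0" --pt "0 0.12 -0.06 0 0 0" --pt "0 0.16 -0.06 0 0 0" --pt "0 0.2 -0.06 0 0 0" --claw 1

```text
clock: 24.77
position: [0.4891, -0.0588, 0.3608]
orientation: [180.0, 0.1, 165.6]
wrist_force: [1.6, 0.3, -0.2]
width: 0.0001
grasp_force: 0.0
```

Run:
```python
from fit import *
T=shot('top','t12');S=shot('scene','s12'); o=monitor.get_obs(); print(o['position'],o['width'])
td=lambda x,y:(300+x/4-.4,155+y/4-.4)
def lidpt(th,r,y,h=.008): return tub(.11-r*np.cos(th)+h*np.sin(th),y,.072+r*np.sin(th)+h*np.cos(th))
for th in np.radians(range(80,108,4)): print(np.degrees(th),[proj(T,lidpt(th,.228,.124,h)) for h in(0,.008)],td(505,61),proj(S,lidpt(th,.228,.124,0)),proj(S,lidpt(th,.228,-.124,0)))
a=cv2.resize(T['frame'][150:300,340:500,::-1],(400,375),interpolation=2);b=cv2.resize(S['frame'][50:200,180:340,::-1],(400,375),interpolation=2)
cv2.imwrite('pics/c4.png',np.hstack([a,b]))
```

```text
[ 0.4898 -0.0557  0.3602] 0.0003474788836237948
80.0 [array([420.1302, 194.3726]), array([420.9077, 191.1229])] (425.85, 169.85) [259.1123 114.913 ] [226.1478  58.1984]
84.0 [array([421.6308, 187.9183]), array([422.3594, 184.686 ])] (425.85, 169.85) [252.9271 116.2133] [220.5066  59.0483]
88.0 [array([423.0291, 181.5213]), array([423.7033, 178.3328])] (425.85, 169.85) [246.6856 117.8841] [214.8475  60.2668]
92.0 [array([424.3145, 175.2337]), array([424.9291, 172.1145])] (425.85, 169.85) [240.4352 119.9183] [209.2118  61.8499]
96.00000000000001 [array([425.4775, 169.1054]), array([426.0283, 166.08  ])] (425.85, 169.85) [234.2248 122.3047] [203.6419  63.7899]
100.0 [array([426.5104, 163.184 ]), array([426.9941, 160.2752])] (425.85, 169.85) [228.1036 125.0281] [198.1799  66.0755]
104.0 [array([427.4072, 157.5135]), array([427.8212, 154.7422])] (425.85, 169.85) [222.1205 128.0692] [192.8678  68.6914]
```

View pics/c4.png

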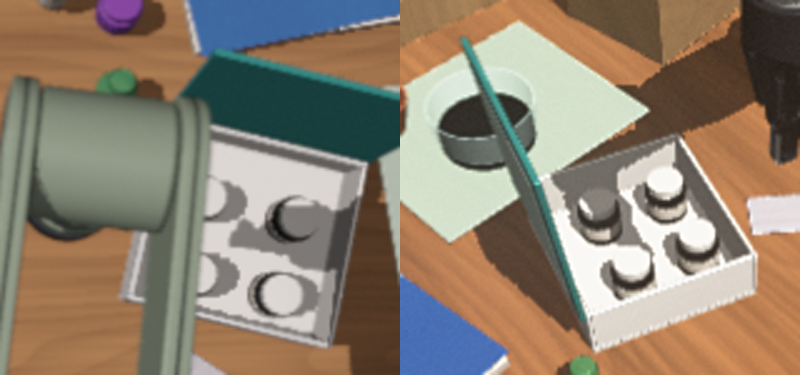

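arm_command --pt "-0.03 -0.01 0 0 0 0" --pt "-0.06 -0.02 0 0 0 0" --pt "-0.09 -0.035 0 0 0 0" --pt "-0.12 -0.055 0 0 0 0" --pt "-0.15 -0.075 0 0 0 0" --pt "-0.18 -0.095 0 0 0 0" --pt "-0.21 -0.12 0 0 0 0" --pt "-0.235 -0.15 0 0 0 0"

```text
clock: 25.53
position: [0.6805, -0.2657, 0.3594]
orientation: [180.0, -0.0, 165.7]
wrist_force: [-0.1, -1.4, 1.0]
width: 0.0
grasp_force: 0.0
```

arm_command --pt "-0.005 -0.03 0 0 0 0" --pt "-0.005 -0.065 0 0 0 0" --pt "-0.005 -0.1 0 0 0 0" --pt "-0.005 -0.1 0 0 0 0" --pt "-0.005 -0.1 0.03 0 0 0" --pt "-0.005 -0.1 0.06 0 0 0" --pt "-0.005 -0.1 0.09 0 0 0" --pt "-0.005 -0.1 0.107 0 0 0"

```text
clock: 26.2
position: [0.6577, -0.3622, 0.2488]
orientation: [179.9, -0.3, 165.6]
wrist_force: [0.8, 0.0, -0.2]
width: -0.0
grasp_force: 0.0
```

arm_command --pt "0 0 0 0 0 0" --pt "0 0 0 0 0 0" --pt "0 0 0 0 0 0"

```text
clock: 26.45
position: [0.6602, -0.3629, 0.2548]
orientation: [-180.0, 0.2, 165.6]
wrist_force: [0.3, 0.2, 1.0]
width: -0.0
grasp_force: 0.0
```

Run:
```python
from fit import *
o=monitor.get_obs(); p=o['position'];d=p[:2]-TUB[:2]; c,s=np.cos(TUB[2]),np.sin(TUB[2]); x,y=c*d[0]+s*d[1],-s*d[0]+c*d[1]
print(p,'tub',x,y,o['orientation'])
r=.18;P=[]
for t in list(range(94,30,-3))+list(range(31,-1,-2))+[-1]:
    th=np.radians(t); X=.11-r*np.cos(th)+.008*np.sin(th)+.011; Z=.072+r*np.sin(th)+.008*np.cos(th); P.append((t,round(-(X-x),4),round(-y,4),round(-(Z-p[2]),4)))
print(P)
```

```text
[ 0.6602 -0.3629  0.2548] tub 0.17978565258418247 -0.0022416906829075198 [-179.9522    0.1781  165.6227]
[(94, np.float64(0.0382), np.float64(0.0022), np.float64(0.0038)), (91, np.float64(0.0476), np.float64(0.0022), np.float64(0.0029)), (88, np.float64(0.0571), np.float64(0.0022), np.float64(0.0026)), (85, np.float64(0.0665), np.float64(0.0022), np.float64(0.0028)), (82, np.float64(0.0759), np.float64(0.0022), np.float64(0.0034)), (79, np.float64(0.0853), np.float64(0.0022), np.float64(0.0045)), (76, np.float64(0.0946), np.float64(0.0022), np.float64(0.0062)), (73, np.float64(0.1038), np.float64(0.0022), np.float64(0.0083)), (70, np.float64(0.1128), np.float64(0.0022), np.float64(0.0109)), (67, np.float64(0.1218), np.float64(0.0022), np.float64(0.0139)), (64, np.float64(0.1305), np.float64(0.0022), np.float64(0.0175)), (61, np.float64(0.1391), np.float64(0.0022), np.float64(0.0215)), (58, np.float64(0.1474), np.float64(0.0022), np.float64(0.0259)), (55, np.float64(0.1555), np.float64(0.0022), np.float64(0.0307)), (52, np.float64(0.1633), np.float64(0.0022), np.float64(0.036)), (49, 
[... 867 characters left out ...]
264), np.float64(0.0022), np.float64(0.1166)), (17, np.float64(0.2286), np.float64(0.0022), np.float64(0.1225)), (15, np.float64(0.2306), np.float64(0.0022), np.float64(0.1284)), (13, np.float64(0.2324), np.float64(0.0022), np.float64(0.1345)), (11, np.float64(0.234), np.float64(0.0022), np.float64(0.1406)), (9, np.float64(0.2353), np.float64(0.0022), np.float64(0.1467)), (7, np.float64(0.2365), np.float64(0.0022), np.float64(0.1529)), (5, np.float64(0.2374), np.float64(0.0022), np.float64(0.1591)), (3, np.float64(0.2381), np.float64(0.0022), np.float64(0.1654)), (1, np.float64(0.2386), np.float64(0.0022), np.float64(0.1716)), (-1, np.float64(0.2389), np.float64(0.0022), np.float64(0.1779))]
```

arm_command --pt "0.02 0 0.002 0 0 0" --pt "0.034 0 0.003 0 0 0" --pt "0.044 0 0.003 0 0 0" --pt "0.054 0 0.003 0 0 0" --pt "0.064 0 0.003 0 0 0" --pt "0.074 0 0.003 0 0 0" --pt "0.084 0 0.004 0 0 0" --pt "0.094 0 0.006 0 0 0"

```text
clock: 27.12
position: [0.5702, -0.3394, 0.2499]
orientation: [-179.9, 0.4, 165.6]
wrist_force: [2.2, 1.1, 1.9]
width: 0.0
grasp_force: 1.1
```

arm_command --pt "0.0095 0 0.002 0 0 0" --pt "0.0185 0 0.005 0 0 0" --pt "0.0275 0 0.008 0 0 0" --pt "0.036 0 0.0115 0 0 0" --pt "0.045 0 0.0155 0 0 0" --pt "0.053 0 0.02 0 0 0" --pt "0.061 0 0.025 0 0 0" --pt "0.069 0 0.03 0 0 0"

```text
clock: 27.78
position: [0.5032, -0.3226, 0.2198]
orientation: [-179.9, 0.4, 165.6]
wrist_force: [1.3, 0.4, 2.3]
width: -0.0001
grasp_force: 0.8
```

Run:
```python
from fit import *
o=monitor.get_obs(); p=o['position'];d=p[:2]-TUB[:2]; c,s=np.cos(TUB[2]),np.sin(TUB[2]); print(p,'tub',c*d[0]+s*d[1],-s*d[0]+c*d[1],o['wrist_force'])
T=shot('top','t13');S=shot('scene','s13')
a=cv2.resize(T['frame'][150:300,340:500,::-1],(400,375),interpolation=2);b=cv2.resize(S['frame'][50:200,180:340,::-1],(400,375),interpolation=2)
cv2.imwrite('pics/c5.png',np.hstack([a,b]))
```

```text
[ 0.5032 -0.3226  0.2198] tub 0.017765628329757605 -0.002281548395594489 [1.284  0.3604 2.2954]
```

View pics/c5.png

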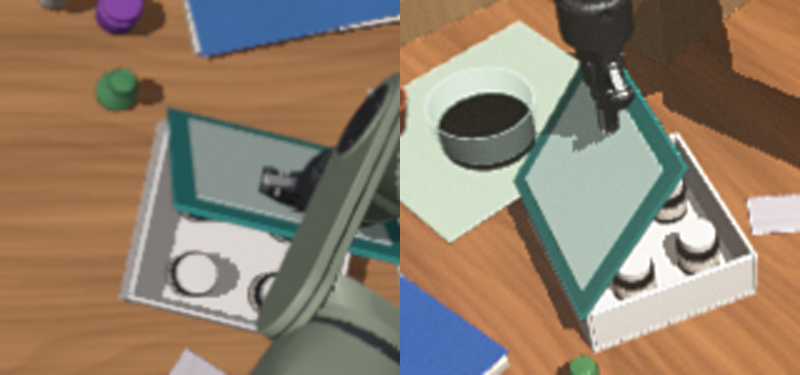

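arm_command --pt "0.0075 0 0.0055 0 0 0" --pt "0.015 0 0.0115 0 0 0" --pt "0.0215 0 0.018 0 0 0" --pt "0.028 0 0.025 0 0 0" --pt "0.0345 0 0.032 0 0 0" --pt "0.04 0 0.0395 0 0 0" --pt "0.0455 0 0.047 0 0 0" --pt "0.049 0 0.0525 0 0 0"

```text
clock: 28.55
position: [0.4536, -0.3095, 0.1629]
orientation: [180.0, -0.0, 165.6]
wrist_force: [0.0, 0.0, 1.1]
width: -0.0001
grasp_force: 0.6
```

arm_command --pt "0.003 0 0.0055 0 0 0" --pt "0.006 0 0.011 0 0 0" --pt "0.009 0 0.0165 0 0 0" --pt "0.0115 0 0.0225 0 0 0" --pt "0.014 0 0.028 0 0 0" --pt "0.0165 0 0.034 0 0 0" --pt "0.0185 0 0.04 0 0 0" --pt "0.02 0 0.046 0 0 0"

```text
clock: 29.22
position: [0.4349, -0.3046, 0.1174]
orientation: [180.0, 0.0, 165.6]
wrist_force: [-0.2, -0.2, 1.2]
width: -0.0002
grasp_force: 0.5
```

arm_command --pt "0.0015 0 0.004 0 0 0" --pt "0.002 0 0.008 0 0 0" --pt "0.003 0 0.012 0 0 0" --pt "0.0035 0 0.015 0 0 0" --pt "0.004 0 0.018 0 0 0" --pt "0.0045 0 0.021 0 0 0" --pt "0.005 0 0.024 0 0 0" --pt "0.005 0 0.027 0 0 0"

```text
clock: 29.88
position: [0.43, -0.3034, 0.0907]
orientation: [180.0, -0.0, 165.6]
wrist_force: [-0.6, 0.3, 0.7]
width: 0.0
grasp_force: 0.5
```

Now slowly down to closed (TCP z ≈ 0.080).

arm_command --pt "0 0 0.0015 0 0 0" --pt "0 0 0.003 0 0 0" --pt "0 0 0.0045 0 0 0" --pt "0 0 0.006 0 0 0" --pt "0 0 0.0075 0 0 0" --pt "0 0 0.0085 0 0 0" --pt "0 0 0.0095 0 0 0" --pt "0 0 0.0095 0 0 0"

```text
clock: 30.55
position: [0.4302, -0.3035, 0.0813]
orientation: [180.0, 0.0, 165.6]
wrist_force: [0.5, 0.4, 0.1]
width: 0.0
grasp_force: 0.0
```

arm_command --pt "0 0 0.0005 0 0 0" --pt "0 0 0.001 0 0 0" --pt "0 0 0.001 0 0 0"

```text
clock: 30.8
position: [0.4303, -0.3035, 0.0806]
orientation: [-180.0, 0.0, 165.6]
wrist_force: [-0.4, -0.2, 1.0]
width: 0.0002
grasp_force: 0.3
```

arm_command --pt "0 0 0.0005 0 0 0" --pt "0 0 0.001 0 0 0" --pt "0 0 0.001 0 0 0"

```text
clock: 31.05
position: [0.4303, -0.3036, 0.0805]
orientation: [-180.0, 0.0, 165.6]
wrist_force: [-2.5, 1.8, 7.1]
width: -0.0001
grasp_force: 3.8
```

arm_command --pt "0 0 0.0005 0 0 0" --pt "0 0 0.001 0 0 0" --pt "0 0 0.001 0 0 0"

```text
clock: 31.3
position: [0.4304, -0.3036, 0.0804]
orientation: [-180.0, 0.1, 165.6]
wrist_force: [-4.2, 2.2, 14.3]
width: 0.0005
grasp_force: 7.0
```

arm_command --pt "0 0 -0.02 0 0 0" --pt "0 0 -0.05 0 0 7" --pt "0 0 -0.09 0 0 14" --pt "0 0 -0.13 0 0 21" --pt "0 0 -0.16 0 0 28" --pt "0 0.03 -0.17 0 0 35" --pt "0 0.065 -0.17 0 0 42" --pt "0 0.1 -0.17 0 0 49"

```text
clock: 31.97
position: [0.4551, -0.2081, 0.2497]
orientation: [179.9, 0.1, 116.6]
wrist_force: [1.5, 0.0, -0.6]
width: -0.0002
grasp_force: 0.0
```

arm_command --pt "0 0 0 0 0 7" --pt "0 0 0 0 0 14" --pt "0 0 0 0 0 21" --pt "0 0 0 0 0 28" --pt "0 0 0 0 0 35" --pt "0 0 0 0 0 42" --pt "0 0 0 0 0 49" --pt "0 0 0 0 0 51" --claw 0

```text
clock: 32.63
position: [0.4545, -0.2085, 0.2484]
orientation: [-180.0, -0.0, 65.8]
wrist_force: [0.1, -1.2, -0.2]
width: 0.0425
grasp_force: 0.0
```

Run:
```python
from fit import *
o=monitor.get_obs(); print(o['position'],o['orientation'],o['qpos'],o['width'])
rows((.4136,.1277,.25,65.8))
T=shot('top','t14');S=shot('scene','s14')
def bar(p,box,dark):  # bar pixels: bright grey
    x,y,w,h=box; f=p['frame'][y:y+h,x:x+w].astype(int); m=((f.max(2)-f.min(2)<40)&(f.min(2)>120)).astype(np.uint8)
    n,l,st,c=cv2.connectedComponentsWithStats(m); k=1+np.argmax(st[1:,4]); pts=np.argwhere(l==k)[:,::-1].astype(np.float32)
    r=cv2.minAreaRect(pts); b=cv2.boxPoints(r); b=b[np.argsort(b[:,0])]; return b[:2].mean(0)+[x,y],b[2:].mean(0)+[x,y],r[1]
for n,bt in(('red',(245,245,60,40)),('yel',(190,270,50,45))):
    a,b,s=bar(T,bt,0); A,Bq=at_z(T,a,.152),at_z(T,b,.152); print(n,a,b,s,A,Bq,(A+Bq)/2,np.linalg.norm(A-Bq),np.degrees(np.arctan2(*(A-Bq)[[1,0]])))
a=cv2.resize(T['frame'][150:300,340:500,::-1],(400,375),interpolation=2);b=cv2.resize(S['frame'][50:200,180:340,::-1],(400,375),interpolation=2)
cv2.imwrite('pics/c6.png',np.hstack([a,b]))
```

```text
[ 0.4545 -0.2085  0.2484] [-179.998    -0.0122   65.7739] [-25.9646  10.8996  97.3848   0.0128  71.718   -1.7424] 0.04253755896143271
(0.4136, 0.1277, 0.25, 65.8) -> [ 0.2898 -0.1753 -0.0016] [-0.   -0.01 -0.03]
red [253.8049 256.4459] [293.1492 273.659 ] (42.94486999511719, 3.3783299922943115) [0.45   0.2065 0.152 ] [0.4029 0.1013 0.152 ] [0.4264 0.1539 0.152 ] 0.11522714053700094 65.91430857144734
yel [196.9001 310.8949] [228.7004 280.6846] (3.2624971866607666, 43.862464904785156) [0.3079 0.3573 0.152 ] [0.3864 0.2733 0.152 ] [0.3472 0.3153 0.152 ] 0.1149815369523171 133.07483492872788
```

View pics/c6.png

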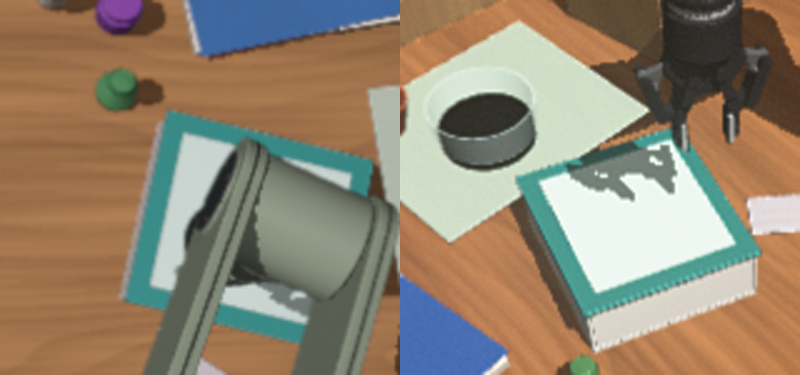

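arm_command --pt "0.035 -0.021 0 0 0 0" --pt "0.07 -0.042 0 0 0 0" --pt "0.105 -0.063 0 0 0 0" --pt "0.14 -0.084 0 0 0 0" --pt "0.175 -0.105 0 0 0 0" --pt "0.21 -0.126 0 0 0 0" --pt "0.245 -0.147 0 0 0 0" --pt "0.275 -0.165 0 0 0 0"

```text
clock: 33.4
position: [0.4147, 0.112, 0.2487]
orientation: [180.0, -0.1, 66.2]
wrist_force: [0.1, 0.1, -0.2]
width: 0.0427
grasp_force: 0.0
```

arm_command --pt "0.0154 -0.0095 0 0 0 0" --pt "0.0154 -0.0095 0 0 0 0" --pt "0.0154 -0.0095 0.02 0 0 0" --pt "0.0154 -0.0095 0.04 0 0 0" --pt "0.0154 -0.0095 0.05 0 0 0" --pt "0.0154 -0.0095 0.05 0 0 0" --pt "0.0154 -0.0095 0.05 0 0 0"

```text
clock: 33.98
position: [0.413, 0.127, 0.1984]
orientation: [-180.0, 0.0, 66.0]
wrist_force: [0.0, 0.9, -0.4]
width: 0.0428
grasp_force: 0.0
```

Run:
```python
from fit import *
o=monitor.get_obs(); print(o['position'],o['orientation'])
rows((.4144,.1279,.131,65.9))
```

```text
[0.413  0.127  0.1984] [-179.9701    0.0391   66.0314]
(0.4144, 0.1279, 0.131, 65.9) -> [0.0014 0.0009 0.0674] [-0.03  0.04  0.13]
```

arm_command --pt "0.0015 0.001 0.015 0 0 0" --pt "0.0015 0.001 0.03 0 0 0" --pt "0.0015 0.001 0.045 0 0 0" --pt "0.0015 0.001 0.058 0 0 0" --pt "0.0015 0.001 0.066 0 0 0" --pt "0.0015 0.001 0.067 0 0 0" --pt "0.0015 0.001 0.067 0 0 0"

```text
clock: 34.57
position: [0.4151, 0.1285, 0.132]
orientation: [180.0, -0.0, 66.0]
wrist_force: [-0.2, 0.5, -0.5]
width: 0.0429
grasp_force: 0.0
```

arm_command --pt "0 0 0 0 0 0" --pt "0 0 0 0 0 0" --pt "0 0 0 0 0 0" --pt "0 0 0 0 0 0" --pt "0 0 0 0 0 0" --pt "0 0 0 0 0 0" --claw 1 --squeeze 80

```text
clock: 35.07
position: [0.4149, 0.1288, 0.1324]
orientation: [179.9, -0.1, 66.0]
wrist_force: [-1.0, -1.0, 6.1]
width: 0.0075
grasp_force: 78.2
```

arm_command --pt "0 0 -0.01 0 0 0" --pt "0 0 -0.03 0 0 0" --pt "0 0 -0.06 0 0 0" --pt "0 0 -0.09 0 0 0" --pt "0 0 -0.11 0 0 0" --pt "0 0 -0.114 0 0 0" --pt "0 0 -0.114 0 0 0" --pt "0 0 -0.114 0 0 0"

```text
clock: 35.73
position: [0.4137, 0.1284, 0.2442]
orientation: [-179.9, 0.1, 66.0]
wrist_force: [-0.9, 0.8, -0.9]
width: 0.0073
grasp_force: 78.4
```

Run:
```python
from fit import *
o=monitor.get_obs(); print(o['position'],o['orientation'],o['wrist_force'],o['moment'])
T=shot('top','t15');S=shot('scene','s15')
b=cv2.resize(S['frame'][165:285,310:470,::-1],(800,600),interpolation=2)
cv2.imwrite('pics/c7.png',b)
```

```text
[0.4137 0.1284 0.2442] [-179.8982    0.0861   66.0413] [-0.9276  0.7951 -0.8848] [-0.072   0.0236 -0.0319]
```

View pics/c7.png

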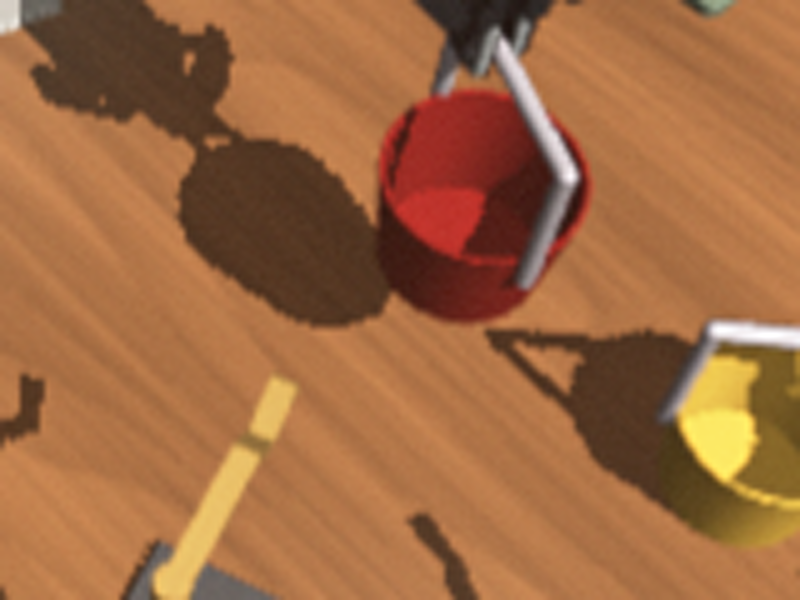

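Run:
```python
from fit import *
o=monitor.get_obs(); 
rows((.5386,.1338,.2475,110.6))
T=shot('top','t16');S=shot('scene','s16'); A=(.6227,.1943,np.radians(20.6))
print(proj(S,W(A,(0,0,.223))),(361,253),proj(S,W(A,(-.018,0,.241))),(367,242), proj(T,W(A,(-.018,0,.241))),(130+505/4,145+195/4))
print('free end',proj(S,(.448,.2055,.2618)),(424.6,200.6))
```

```text
(0.5386, 0.1338, 0.2475, 110.6) -> [ 0.0558  0.1121 -0.0044] [ -0.22   0.07 -44.56]
[361.8366 251.5829] (361, 253) [366.3158 240.9728] (367, 242) [256.0743 192.9192] (256.25, 193.75)
free end [424.0106 200.7616] (424.6, 200.6)
```

arm_command --pt "0.004 0.008 0 0 0 -5" --pt "0.012 0.024 -0.001 0 0 -11" --pt "0.02 0.042 -0.002 0 0 -17" --pt "0.028 0.06 -0.003 0 0 -23" --pt "0.036 0.078 -0.004 0 0 -29" --pt "0.044 0.094 -0.004 0 0 -35" --pt "0.051 0.106 -0.004 0 0 -41" --pt "0.056 0.112 -0.004 0 0 -44.5"

```text
clock: 36.6
position: [0.5411, 0.1341, 0.248]
orientation: [-179.9, 0.0, 110.8]
wrist_force: [-0.7, 1.0, -1.7]
width: 0.0074
grasp_force: 78.3
```

arm_command --pt "0 0 0 0 0 0" --pt "0 0 0 0 0 0" --pt "0 0 0 0 0 0" --pt "0 0 0 0 0 0"

```text
clock: 36.93
position: [0.5389, 0.1342, 0.2493]
orientation: [-179.9, -0.0, 110.5]
wrist_force: [0.1, 0.2, -2.2]
width: 0.0075
grasp_force: 78.3
```

Run:
```python
from fit import *
o=monitor.get_obs(); print(o['position'],o['orientation'],o['wrist_force'],o['moment'])
rows((.6322,.169,.2475,110.6),(.6322,.169,.2124,110.6))
```

```text
[0.5389 0.1342 0.2493] [-179.9488   -0.0113  110.4928] [ 0.1309  0.2135 -2.1787] [0.0141 0.0021 0.0269]
(0.6322, 0.169, 0.2475, 110.6) -> [-0.0001  0.0996  0.0017] [-0.05 -0.01 -0.11]
(0.6322, 0.169, 0.2124, 110.6) -> [-0.0001  0.0996  0.0368] [-0.05 -0.01 -0.11]
```

arm_command --pt "0 0.012 0 0 0 0" --pt "0 0.027 0 0 0 0" --pt "0 0.042 0 0 0 0" --pt "0 0.057 0 0 0 0" --pt "0 0.072 0 0 0 0" --pt "0 0.085 0 0 0 0" --pt "0 0.095 0 0 0 0" --pt "0 0.0995 0 0 0 0"

```text
clock: 37.6
position: [0.6334, 0.1696, 0.2494]
orientation: [180.0, -0.0, 110.5]
wrist_force: [-0.1, 0.8, -2.1]
width: 0.007
grasp_force: 78.3
```

arm_command --pt "0 0 0 0 0 0" --pt "0 0 0 0 0 0" --pt "0 0 0.006 0 0 0" --pt "0 0 0.012 0 0 0" --pt "0 0 0.012 0 0 0" --pt "0 0 0.012 0 0 0"

```text
clock: 38.1
position: [0.6321, 0.169, 0.2369]
orientation: [-179.9, -0.0, 110.5]
wrist_force: [0.7, -0.3, -2.0]
width: 0.0073
grasp_force: 78.3
```

Run:
```python
from fit import *
o=monitor.get_obs(); print(o['position'],o['orientation'],o['wrist_force'],o['moment'])
T=shot('top','t17');S=shot('scene','s17')
cv2.imwrite('pics/c8.png',cv2.resize(S['frame'][190:280,310:430,::-1],(800,600),interpolation=2))
```

```text
[0.6321 0.169  0.2369] [-179.9096   -0.0136  110.5312] [ 0.6548 -0.291  -1.9935] [-0.0314 -0.0067  0.0087]
```

View pics/c8.png

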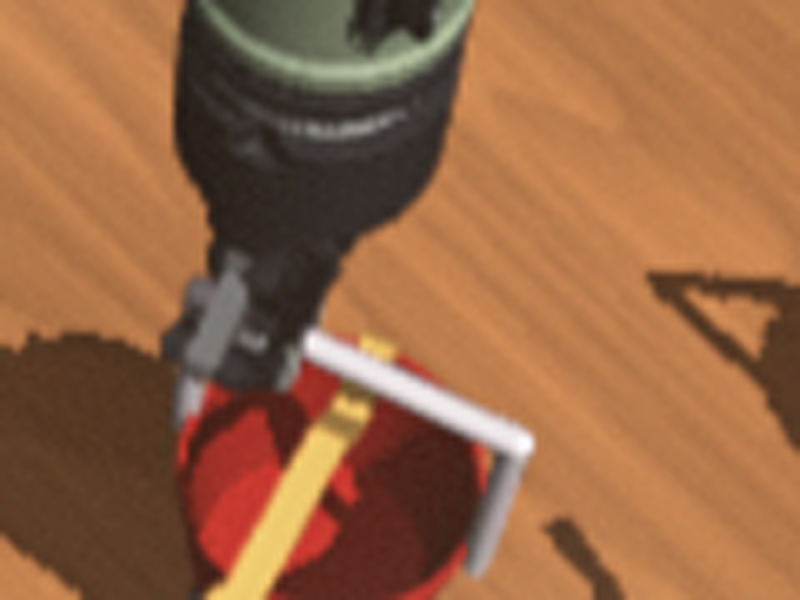

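arm_command --pt "0 0 0.006 0 0 0" --pt "0 0 0.012 0 0 0" --pt "0 0 0.017 0 0 0" --pt "0 0 0.02 0 0 0" --pt "0 0 0.022 0 0 0" --pt "0 0 0.022 0 0 0"

```text
clock: 38.7
position: [0.6325, 0.1692, 0.2147]
orientation: [-179.9, -0.0, 110.5]
wrist_force: [-0.4, 0.3, -2.6]
width: 0.0073
grasp_force: 78.3
```

Run:
```python
from fit import *
o=monitor.get_obs(); print(o['position'],o['orientation'],o['wrist_force'],o['moment'])
S=shot('scene','s18'); print(proj(S,(.6025,.2477,.2545)),(389.5,256))
```

```text
[0.6325 0.1692 0.2147] [-179.9238   -0.0137  110.5414] [-0.3771  0.3468 -2.6398] [ 0.0197 -0.0308  0.0162]
[388.8833 256.5326] (389.5, 256)
```

arm_command --pt "0 0 0.001 0 0 0" --pt "0 0 0.0015 0 0 0" --pt "0 0 0.0015 0 0 0"

```text
clock: 39.0
position: [0.6329, 0.1692, 0.2142]
orientation: [180.0, -0.0, 110.5]
wrist_force: [0.4, -0.2, -2.6]
width: 0.007
grasp_force: 78.3
```

arm_command --pt "0 0 0.001 0 0 0" --pt "0 0 0.001 0 0 0"

```text
clock: 39.17
position: [0.6328, 0.1692, 0.213]
orientation: [180.0, -0.0, 110.5]
wrist_force: [0.2, -0.3, -2.0]
width: 0.0071
grasp_force: 78.4
```

arm_command --pt "0 0 0.001 0 0 0" --pt "0 0 0.001 0 0 0"

```text
clock: 39.33
position: [0.6328, 0.1692, 0.2126]
orientation: [180.0, -0.0, 110.5]
wrist_force: [-0.9, -0.1, 1.2]
width: 0.0073
grasp_force: 78.5
```

arm_command --pt "0 0 0.0005 0 0 0" --pt "0 0 0.0005 0 0 0"

```text
clock: 39.5
position: [0.6328, 0.1692, 0.2123]
orientation: [180.0, 0.0, 110.5]
wrist_force: [-1.3, -0.4, 2.9]
width: 0.0071
grasp_force: 78.7
```

arm_command --pt "0 0 0 0 0 0" --pt "0 0 0 0 0 0" --pt "0 0 0 0 0 0" --pt "0 0 0 0 0 0" --claw 0.2

```text
clock: 39.83
position: [0.6329, 0.1693, 0.2113]
orientation: [180.0, -0.0, 110.5]
wrist_force: [-0.4, 0.5, 0.6]
width: 0.0343
grasp_force: 0.0
```

Run:
```python
from fit import *
o=monitor.get_obs(); print(o['position'],o['width'],o['wrist_force'])
S=shot('scene','s19')
cv2.imwrite('pics/c9.png',cv2.resize(S['frame'][190:280,310:430,::-1],(800,600),interpolation=2))
```

```text
[0.6329 0.1693 0.2113] 0.03432305811403717 [-0.3579  0.4541  0.5531]
```

View pics/c9.png

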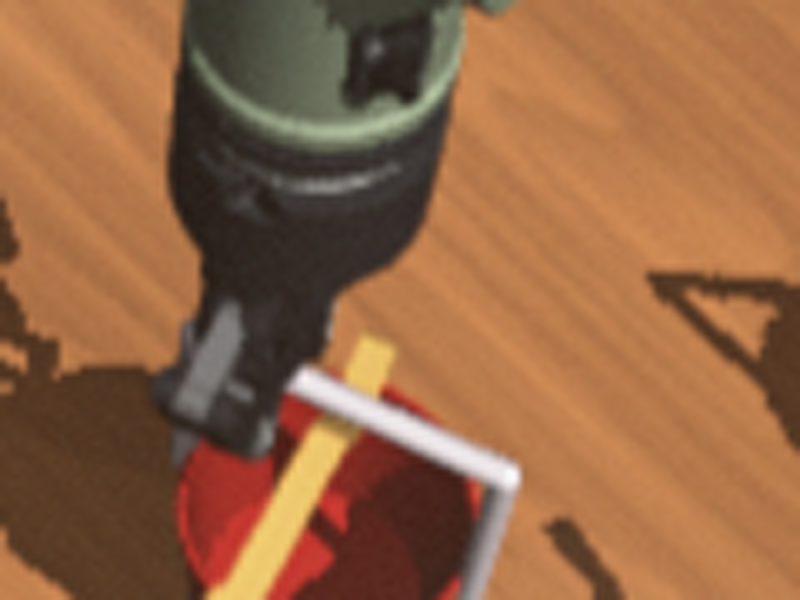

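arm_command --pt "0 0 -0.005 0 0 0" --pt "0 0 -0.015 0 0 0" --pt "0 0 -0.03 0 0 0" --pt "0 0 -0.05 0 0 0" --pt "0 0 -0.075 0 0 0" --pt "0 0 -0.1 0 0 0" --pt "0 0 -0.12 0 0 0" --pt "0 0 -0.12 0 0 0"

```text
clock: 40.55
position: [0.6345, 0.1696, 0.338]
orientation: [179.4, 0.1, 110.5]
wrist_force: [0.8, -0.0, 0.5]
width: 0.0341
grasp_force: 0.0
```

Run:
```python
from fit import *
o=monitor.get_obs(); print(o['position'],o['orientation'])
T=shot('top','t20');S=shot('scene','s20'); o=monitor.get_obs()
tc=lambda u:u
def bar(p,box):
    x,y,w,h=box; f=p['frame'][y:y+h,x:x+w].astype(int); m=((f.max(2)-f.min(2)<45)&(f.min(2)>115)).astype(np.uint8)
    n,l,st,c=cv2.connectedComponentsWithStats(m); k=1+np.argmax(st[1:,4]); pts=np.argwhere(l==k)[:,::-1].astype(np.float32)
    r=cv2.minAreaRect(pts); b=cv2.boxPoints(r); b=b[np.argsort(b[:,0])]; return b[:2].mean(0)+[x,y],b[2:].mean(0)+[x,y],r[1]
a,b,s=bar(T,(190,270,50,45)); A,Bq=at_z(T,a,.152),at_z(T,b,.152); print('T',s,(A+Bq)/2,np.degrees(np.arctan2(*(A-Bq)[[1,0]])))
# yellow rim/bottom disc: fit pail via reprojection of bar corners in scene
for q in((.3473,.3137),(.3472,.3153),(.3475,.3121)):
    d=np.array([np.cos(np.radians(133)),np.sin(np.radians(133))]); print(q,[proj(S,[*(np.array(q)+k*.057*d),.152]) for k in(1,-1)],'clicked',(300+716/3.6,185+181/3.6),(300+549/3.6,185+165/3.6))
for q in((.366,.293,.33,133),(.366,.293,.2,133)): rows(q)
```

```text
[0.6345 0.1696 0.338 ] [179.3691   0.0669 110.5374]
T (44.0, 42.0) [0.3569 0.3017 0.152 ] 89.53741040313523
(0.3473, 0.3137) [array([498.6668, 234.7501]), array([451.2827, 230.1289])] clicked (498.8888888888889, 235.27777777777777) (452.5, 230.83333333333334)
(0.3472, 0.3153) [array([499.2424, 235.1655]), array([451.8283, 230.5403])] clicked (498.8888888888889, 235.27777777777777) (452.5, 230.83333333333334)
(0.3475, 0.3121) [array([498.0678, 234.3587]), array([450.7118, 229.7411])] clicked (498.8888888888889, 235.27777777777777) (452.5, 230.83333333333334)
(0.366, 0.293, 0.33, 133) -> [ 0.2095 -0.2067  0.0023] [  0.15   0.04 -22.46]
(0.366, 0.293, 0.2, 133) -> [ 0.2096 -0.207   0.1323] [  0.15   0.04 -22.46]
```

arm_command --pt "0.015 -0.015 0 0 0 0" --pt "0.04 -0.04 0 0 0 -3" --pt "0.067 -0.066 0 0 0 -7" --pt "0.094 -0.092 0 0 0 -11" --pt "0.121 -0.118 0 0 0 -15" --pt "0.148 -0.144 0 0 0 -19" --pt "0.175 -0.17 0 0 0 -22.5" --pt "0.198 -0.193 0 0 0 -22.5" --claw 0

```text
clock: 41.32
position: [0.3798, 0.287, 0.3302]
orientation: [-179.8, -0.1, 133.2]
wrist_force: [0.3, 1.2, 0.3]
width: 0.0428
grasp_force: 0.0
```

arm_command --pt "0 0 0 0 0 0" --pt "0 0 0.03 0 0 0" --pt "0 0 0.06 0 0 0" --pt "0 0 0.09 0 0 0" --pt "0 0 0.11 0 0 0" --pt "0 0 0.12 0 0 0" --pt "0 0 0.12 0 0 0" --pt "0 0 0.12 0 0 0"

```text
clock: 41.98
position: [0.383, 0.2869, 0.2115]
orientation: [-180.0, -0.0, 133.0]
wrist_force: [-0.5, -0.2, 0.6]
width: 0.0431
grasp_force: 0.0
```

Run:
```python
from fit import *
o=monitor.get_obs(); print(o['position'],o['orientation'])
rows((.3656,.2953,.131,133))
```

```text
[0.383  0.2869 0.2115] [-179.9695   -0.0017  133.0192]
(0.3656, 0.2953, 0.131, 133) -> [ 0.018  -0.0069  0.0805] [-0.03 -0.    0.02]
```

arm_command --pt "0.01 -0.004 0 0 0 0" --pt "0.018 -0.007 0 0 0 0" --pt "0.018 -0.007 0.02 0 0 0" --pt "0.018 -0.007 0.04 0 0 0" --pt "0.018 -0.007 0.06 0 0 0" --pt "0.018 -0.007 0.075 0 0 0" --pt "0.018 -0.007 0.08 0 0 0" --pt "0.018 -0.007 0.08 0 0 0"

```text
clock: 42.65
position: [0.3645, 0.2955, 0.1314]
orientation: [-179.9, -0.0, 133.1]
wrist_force: [-0.8, -0.4, 0.5]
width: 0.0429
grasp_force: 0.0
```

arm_command --pt "0 0 0 0 0 0" --pt "0 0 0 0 0 0" --pt "0 0 0 0 0 0" --pt "0 0 0 0 0 0" --pt "0 0 0 0 0 0" --pt "0 0 0 0 0 0" --claw 1 --squeeze 80

```text
clock: 43.15
position: [0.3658, 0.2957, 0.1329]
orientation: [179.9, 0.0, 133.0]
wrist_force: [-1.3, -1.4, 6.6]
width: 0.007
grasp_force: 78.2
```

arm_command --pt "0 0 -0.01 0 0 0" --pt "0 0 -0.03 0 0 0" --pt "0 0 -0.06 0 0 0" --pt "0 0 -0.09 0 0 0" --pt "0 0 -0.11 0 0 0" --pt "0 0 -0.118 0 0 0" --pt "0 0 -0.118 0 0 0" --pt "0 0 -0.118 0 0 0"

```text
clock: 43.82
position: [0.3648, 0.2949, 0.2487]
orientation: [-179.9, -0.0, 133.0]
wrist_force: [-0.6, -0.5, -2.5]
width: 0.0072
grasp_force: 78.5
```

Run:
```python
from fit import *
o=monitor.get_obs(); print(o['position'],o['orientation'],o['wrist_force'],o['moment'])
B=(.5083,.4056,np.radians(72.7))
ap=W(B,(-.10,-.027,0));se=W(B,(0,-.027,0)); print(ap,se)
rows((*ap[:2],.25,162.7))
T=shot('top','t21');S=shot('scene','s21')
# residual check of hook B model in scene (tip, crease)
print(proj(S,W(B,(0,0,.223))),(300+655/3.6,185+388/3.6),proj(S,W(B,(-.018,0,.241))),(300+625/3.6,185+338/3.6),proj(T,W(B,(-.018,0,.241))),(130+187/4,145+360/4))
```

```text
[0.3648 0.2949 0.2487] [-179.9336   -0.0076  133.0312] [-0.5506 -0.5387 -2.4744] [-0.0488 -0.0429  0.0175]
[0.5043 0.3021 0.    ] [0.5341 0.3976 0.    ]
(np.float64(0.5043410541787969), np.float64(0.30209479844962006), 0.25, 162.7) -> [-0.09    0.1069 -0.0014] [ -0.06  -0.02 -29.67]
[475.0751 289.6518] (481.94444444444446, 292.77777777777777) [472.7858 278.4422] (473.6111111111111, 278.8888888888889) [176.2077 234.5967] (176.75, 235.0)
```

arm_command --pt "-0.006 0.008 0 0 0 -3" --pt "-0.018 0.022 -0.001 0 0 -7" --pt "-0.032 0.038 -0.002 0 0 -12" --pt "-0.046 0.055 -0.002 0 0 -17" --pt "-0.06 0.072 -0.002 0 0 -22" --pt "-0.074 0.088 -0.002 0 0 -26" --pt "-0.084 0.1 -0.002 0 0 -29" --pt "-0.09 0.107 -0.002 0 0 -29.7"

```text
clock: 44.58
position: [0.5061, 0.3022, 0.2492]
orientation: [-179.9, -0.1, 162.8]
wrist_force: [0.0, 0.6, -2.0]
width: 0.0074
grasp_force: 78.4
```

arm_command --pt "0 0 0 0 0 0" --pt "0 0 0 0 0 0" --pt "0 0 0 0 0 0" --pt "0 0 0 0 0 0"

```text
clock: 44.92
position: [0.5038, 0.3025, 0.2515]
orientation: [-180.0, -0.0, 162.7]
wrist_force: [0.2, 0.2, -1.8]
width: 0.0073
grasp_force: 78.4
```

Run:
```python
from fit import *
o=monitor.get_obs(); print(o['position'],o['orientation'],o['wrist_force'],o['moment'])
rows((.5341,.3976,.25,162.7),(.5341,.3976,.2124,162.7))
S=shot('scene','s22');T=shot('top','t22')
# free bar end seen (bright grey blob extreme) vs model
m=np.array([np.cos(np.radians(162.7)),np.sin(np.radians(162.7))]); e=o['position'][:2]+m*(.027+.057); print(proj(S,[*e,o['position'][2]+.0174]),proj(T,[*e,o['position'][2]+.0174]))
for p,(x,y,w,h) in((S,(400,190,110,90)),(T,(170,220,90,90))):
    f=p['frame'][y:y+h,x:x+w].astype(int); k=((f.max(2)-f.min(2)<40)&(f.min(2)>130)).astype(np.uint8)
    n,l,st,c=cv2.connectedComponentsWithStats(k)
    for j in range(1,n):
        if st[j,4]>15: print(st[j]+[x,y,0,0,0],c[j]+[x,y])
```

```text
[0.5038 0.3025 0.2515] [-179.9782   -0.0418  162.7386] [ 0.2358  0.1909 -1.8163] [ 0.017  -0.0187 -0.0358]
(0.5341, 0.3976, 0.25, 162.7) -> [-0.0008  0.0998  0.0015] [-0.02 -0.04  0.04]
(0.5341, 0.3976, 0.2124, 162.7) -> [-0.0008  0.0998  0.0391] [-0.02 -0.04  0.04]
[476.8233 229.2883] [196.1659 266.0813]
[472 198  23   8  37] [483.3514 203.3243]
[473 228   5   7  20] [474.8  230.45]
[467 236   7  15  48] [469.9583 243.2708]
[430 246   4   5  16] [431.5625 247.75  ]
[422 253   9  15  18] [425.8889 259.6667]
[184 220  32  63 236] [199.7797 253.2246]
[190 220  30  58 159] [204.8491 249.0189]
[216 220  15   3  35] [223.0857 220.8857]
[170 276  24  32 371] [180.0323 291.5418]
[180 299  28  11 160] [194.3562 306.0188]
```

arm_command --pt "0 0.012 0 0 0 0" --pt "0 0.027 0 0 0 0" --pt "0 0.042 0 0 0 0" --pt "0 0.057 0 0 0 0" --pt "0 0.072 0 0 0 0" --pt "0 0.085 0 0 0 0" --pt "0 0.095 0 0 0 0" --pt "0 0.0998 0 0 0 0"

```text
clock: 45.68
position: [0.5346, 0.3998, 0.2513]
orientation: [180.0, -0.0, 162.8]
wrist_force: [0.4, -0.4, -1.9]
width: 0.0074
grasp_force: 78.4
```

arm_command --pt "0 0 0 0 0 0" --pt "0 0 0 0 0 0" --pt "0 0 0.006 0 0 0" --pt "0 0 0.012 0 0 0" --pt "0 0 0.014 0 0 0" --pt "0 0 0.014 0 0 0"

```text
clock: 46.18
position: [0.534, 0.3971, 0.2364]
orientation: [-179.9, -0.1, 162.7]
wrist_force: [0.5, -0.3, -1.3]
width: 0.0075
grasp_force: 78.4
```

Run:
```python
from fit import *
o=monitor.get_obs(); print(o['position'],o['orientation'],o['wrist_force'],o['moment'])
rows((.5341,.3976,.2124,162.7))
```

```text
[0.534  0.3971 0.2364] [-179.8905   -0.0789  162.7088] [ 0.4514 -0.2672 -1.3353] [-0.0507 -0.1244  0.0381]
(0.5341, 0.3976, 0.2124, 162.7) -> [0.     0.0006 0.024 ] [-0.11 -0.08  0.01]
```

arm_command --pt "0 0 0.006 0 0 0" --pt "0 0 0.012 0 0 0" --pt "0 0 0.017 0 0 0" --pt "0 0 0.02 0 0 0" --pt "0 0 0.022 0 0 0" --pt "0 0 0.022 0 0 0"

```text
clock: 46.68
position: [0.5343, 0.3978, 0.2149]
orientation: [-180.0, -0.0, 162.7]
wrist_force: [-0.6, 0.2, -1.4]
width: 0.0069
grasp_force: 78.5
```

arm_command --pt "0 0 0.001 0 0 0" --pt "0 0 0.001 0 0 0"

```text
clock: 46.85
position: [0.5345, 0.3979, 0.2146]
orientation: [180.0, 0.0, 162.7]
wrist_force: [0.0, 0.1, -2.5]
width: 0.0073
grasp_force: 78.5
```

arm_command --pt "0 0 0.001 0 0 0" --pt "0 0 0.001 0 0 0"

```text
clock: 47.02
position: [0.5347, 0.3982, 0.214]
orientation: [179.9, 0.0, 162.7]
wrist_force: [1.1, 0.7, -0.2]
width: 0.0073
grasp_force: 78.5
```

arm_command --pt "0 0 0.001 0 0 0" --pt "0 0 0.001 0 0 0"

```text
clock: 47.18
position: [0.5349, 0.3984, 0.2134]
orientation: [179.9, 0.1, 162.7]
wrist_force: [0.9, 1.3, 1.5]
width: 0.0072
grasp_force: 78.6
```

arm_command --pt "0 0 0.0005 0 0 0" --pt "0 0 0.0005 0 0 0"

```text
clock: 47.35
position: [0.5349, 0.3984, 0.2131]
orientation: [179.9, 0.1, 162.7]
wrist_force: [1.9, 2.0, 3.4]
width: 0.0068
grasp_force: 78.8
```

Seated. Release, lift, and retreat clear.

arm_command --pt "0 0 0 0 0 0" --pt "0 0 0 0 0 0" --pt "0 0 0 0 0 0" --pt "0 0 0 0 0 0" --claw 0.2

```text
clock: 47.68
position: [0.5342, 0.3975, 0.2115]
orientation: [-179.9, -0.0, 162.7]
wrist_force: [-0.1, 0.1, 0.8]
width: 0.0341
grasp_force: 0.0
```

arm_command --pt "0 0 -0.005 0 0 0" --pt "0 0 -0.015 0 0 0" --pt "0 0 -0.03 0 0 0" --pt "0 0 -0.05 0 0 0" --pt "0 0 -0.075 0 0 0" --pt "0 0 -0.1 0 0 0" --pt "0 0 -0.13 0 0 0" --pt "0 0 -0.15 0 0 0"

```text
clock: 48.35
position: [0.5347, 0.398, 0.3663]
orientation: [179.8, 0.2, 162.7]
wrist_force: [0.4, 0.0, 0.5]
width: 0.0337
grasp_force: 0.0
```

arm_command --pt "0.02 0 0 0 0 0" --pt "0.05 0 0 0 0 0" --pt "0.085 0 0 0 0 0" --pt "0.12 0 0 0 0 0" --pt "0.155 0 0 0 0 0" --pt "0.185 0 0 0 0 0" --pt "0.2 0 0 0 0 0" --pt "0.2 0 0 0 0 0"

```text
clock: 49.02
position: [0.3409, 0.458, 0.3637]
orientation: [179.9, -0.0, 162.9]
wrist_force: [0.4, 0.2, -0.7]
width: 0.0345
grasp_force: 0.0
```

arm_command --pt "0 0 0 0 0 0" --pt "0 0 0 0 0 0" --pt "0 0 0 0 0 0" --pt "0 0 0 0 0 0" --pt "0 0 0 0 0 0" --pt "0 0 0 0 0 0" --pt "0 0 0 0 0 0" --pt "0 0 0 0 0 0"

```text
clock: 49.68
position: [0.3437, 0.4571, 0.362]
orientation: [-180.0, -0.0, 162.7]
wrist_force: [0.5, 0.2, -0.2]
width: 0.0338
grasp_force: 0.0
```

Run:
```python
from fit import *
S=shot('scene','s23')
cv2.imwrite('pics/c10.png',cv2.resize(S['frame'][110:360,180:530,::-1],(800,571),interpolation=2))
o=monitor.get_obs(); print(o['position'],o['wrist_force'])
```

```text
[0.3436 0.4571 0.362 ] [-0.1477  0.6127  0.5189]
```

View pics/c10.png

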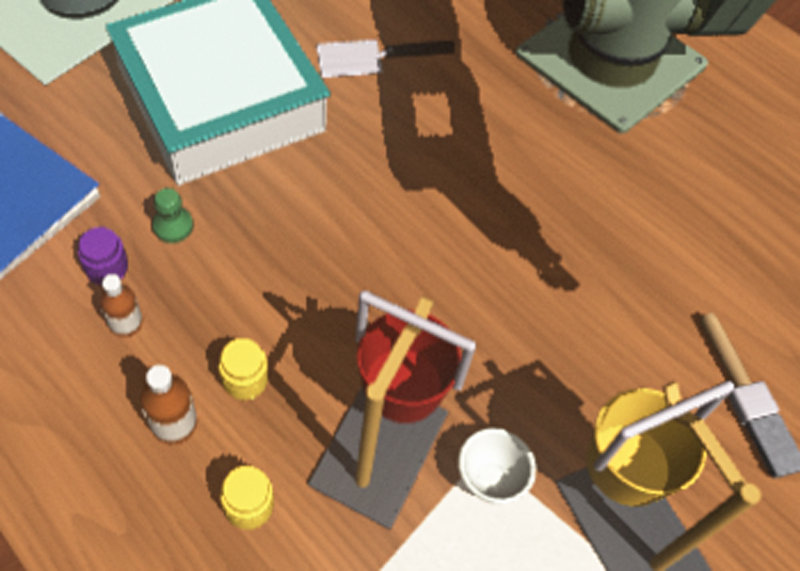

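The picture shows both pails hanging level, red at (410,350) and yellow at (655,440). The lid is flat on the tub, and the bowl (497,465) and muller (172,215) are in their original places.

arm_command --pt "0 0 0 0 0 0" --pt "0 0 0 0 0 0" --pt "0 0 0 0 0 0" --pt "0 0 0 0 0 0" --pt "0 0 0 0 0 0" --pt "0 0 0 0 0 0" --pt "0 0 0 0 0 0" --pt "0 0 0 0 0 0"

```text
clock: 50.4
position: [0.3435, 0.4572, 0.3621]
orientation: [180.0, 0.0, 162.7]
wrist_force: [-0.6, 0.7, -0.0]
width: 0.0344
grasp_force: 0.0
```

Run:
```python
from fit import *
S=shot('scene','s24'); a=cv2.imread('pics/s23.png').astype(int); b=cv2.imread('pics/s24.png').astype(int)
d=np.abs(a-b).max(2)[110:360,180:530]; print(d.max(),(d>25).sum())
if (d>25).sum()<15: print(arm.hand_in())
```

```text
77 53
```

arm_command --pt "0 0 0 0 0 0" --pt "0 0 0 0 0 0" --pt "0 0 0 0 0 0" --pt "0 0 0 0 0 0" --pt "0 0 0 0 0 0" --pt "0 0 0 0 0 0" --pt "0 0 0 0 0 0" --pt "0 0 0 0 0 0"

```text
clock: 51.12
position: [0.3435, 0.4572, 0.3621]
orientation: [180.0, 0.0, 162.7]
wrist_force: [-0.7, -0.1, -0.1]
width: 0.0342
grasp_force: 0.0
```

Run:
```python
from fit import *
S=shot('scene','s25'); a=cv2.imread('pics/s24.png').astype(int); b=cv2.imread('pics/s25.png').astype(int)
d=np.abs(a-b).max(2)[110:360,180:530]; print(d.max(),(d>25).sum()); n,l,st,c=cv2.connectedComponentsWithStats(cv2.dilate((d>25).astype(np.uint8),np.ones((9,9)))); print(st[1:],c[1:]+[180,110])
```

```text
44 1
[[178  50   9   9  81]] [[362. 164.]]
```

Everything is still now, so I am handing in.

```bash
python3 -c "
from workcell import arm
print(arm.hand_in())"
```

```text
the job is handed in; nothing more can be done
None
```

The job is handed in at about 51 s: all four jars stand in the tub under the closed lid, the red pail hangs on hook A and the yellow on hook B, both at rest, and the bowl and muller were not moved.

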